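# Load flanged bushes into the slotted fixture and lock the keeper

## Robot

A 7-joint arm with a two-finger parallel gripper is mounted at the origin on a cart in front of the work surface, level with it; the furniture and walls round the work are solid. World frame = base frame: x ahead of the robot, y to its left, z up, the work surface at z = 0. Lengths are in m, angles in rad, forces in N, time in s.
With the tool pointing down it reaches from about 0.4 to 0.875 m from the base axis. Payload 4.4 kg.
Tool frame: the origin (TCP) lies midway between the tips of the shut fingers; the grasp point (between the pads) lies 19 mm behind it; z points along the fingers, y is the line along which they close (so a half turn about z gives the same grasp; the last joint's range is limited). The gripper opens to 85 mm and grips with 20 to 120 N. Pads are 22 mm wide; open, the fingers measure 114 mm over their backs; the gripper's body (76 mm by 85 mm) begins 54 mm behind the grasp point. The pads swing forward as they close: fully open they stand 13 mm farther back than shut.
Start: joints at [1.262, 0.628, 0.038, 1.517, -0.027, 0.996, -0.02], TCP at [0.156, -0.631, 0.231] pointing down, gripper open.
Joint ranges: [-3.06, 3.06], [-0.37, 2.12], [-1.25, 1.32], [0.18, 2.47], [-1.1, 4.24], [0.23, 1.98], [-2.94, 2.94]. Speed limits (rad/s): [2.57, 2.57, 3.14, 3.14, 3.14, 3.14, 3.14].

## Interface

Orientations are given as a 3x3 rotation matrix whose columns are the frame's x, y, z axes.
In Python, from bench import manip gives the robot as it stands.
- The arm moves only by the shell command python3 -m pendant 'ROWS'. ROWS is JSON, a list of rows, each a list of 3 entries, a list of its own where there are three numbers: the shift along the world's x, y, z in cm, then the turn, a rotation vector about the world's x, y, z in rad, then the closure, from 0 (fully open) to 1 (shut). In form: [[[tx, ty, tz], [rx, ry, rz], hand], ...]. A call has 1 to 12 rows; each row shifts and turns the commanded pose from where the row before left it; what a row does not reach is not made up. A row lasts 1/10 s, in which the tool goes at most 50 mm and 8.59 degrees, less where a joint would pass 70% of its speed; a pose out of reach is approached as far as the arm can. A call is refused whole if a number of a shift passes 5 or a number of a turn 0.15, either way. A call with a gripper value outside its range is refused whole. The fingers move at their own pace and stop on an object; the grip force is fixed at half the most. Time passes only in rows, so rows that do not move let the fingers close. It gives the time, the measured TCP pose, the force, the opening and the grip force at its end, in the units of the state.
- manip.read_state(): the state, without advancing time (a new reading comes with each control period).
- manip.get_image(name): name is "scene" or "top" or "wrist"; returns (picture, depth): 420x560x3 uint8, red, green, blue; 420x560 float32, m along the optical axis (not along the pixel's ray), 0 where there is no reading.
- manip.camera_info(name): a dict with "K" (3x3 intrinsics, pixels), "k1" (the pictures are not rectified: a ray, as slopes to the right and down, at radius r is drawn at 1 + k1 r^2 times it, then the intrinsics apply), "rvec" (rotation vector, rad) and "tvec" (3), from world to camera coordinates, as OpenCV has them. Camera axes: x right, y down, z forward; pixel columns grow to the right and rows downward; lengths in m; the calibration is good to about 2 mm. A picture is of the moment at which its call begins: read the wrist's pose just before it. camera_info takes no time and is no camera call; for the wrist camera it gives the pose at the moment of the call.
- manip.close_job(): hands the job in; it is judged then, once.
The state is a dict: "time_s": time; "joint_pos": joint angles; "qvel": joint speeds; "effort": joint torques, N m; "tool_pos": TCP position; "tcp_rot": TCP orientation; "wrist_force": force on the tool from outside, world axes, zero at the start; "moment": the same for the moment, N m; "width": finger opening in m; "finger_force": force on a finger pad.
Only numpy, scipy, OpenCV 4.12 (cv2) and the standard library are available. Lean on these libraries where they do the work, as an engineer would, in place of code of your own. Each camera call takes 0.05 s, during which the arm holds its last target. There are 200 camera calls.

## Task

Lift the keeper strap's slotted end off the stud and swing the strap out of the way. Slide every brass bush sideways into a slot of the fixture, any slot but one bush to each, with its flange under the slotted plate and pushed fully home. Then swing the strap back across the mouths and let its slot drop over the stud so that it lies flat on the plate, and leave the other things on the bench alone.

Things in the scene. Friction and masses are not known exactly. Their poses are not given: they have to be found in the camera images.
- fixture: Fixed fixture, base 146 x 204 x 8 mm; origin on the bench under the middle slot's seat. Above an 11 mm gap for flanges, a slotted plate, z 19 to 27 mm. Three slots 25.5 mm wide along x at y = -44, 0, 44 mm: mouths at x = -46 (rounded), ends at x = 12.5. Before them an apron, x = -100 to -46, top at z 8, to set bushes on and slide them in along +x. Mouths face the robot's left.
- seat_1 (a point): Centre of a bush's underside when it is fully home in the slot at fixture y = -44 mm; on the base top, 8 mm above the bench. Axes as the fixture's.
- seat_2 (a point): Centre of a bush's underside when it is fully home in the slot at fixture y = 0 mm; on the base top, 8 mm above the bench. Axes as the fixture's.
- seat_3 (a point): Centre of a bush's underside when it is fully home in the slot at fixture y = 44 mm; on the base top, 8 mm above the bench. Axes as the fixture's.
- pivot_bolt (a point): Point on the plate's top (27 mm above the bench) on the axis of the pivot bolt, fixture x = -28, y = -78 mm. The bolt is 8 mm thick; its 21 mm head, 18.5 mm above the plate, keeps the keeper on it. Axes as the fixture's.
- stud (a point): Point on the plate's top (27 mm above the bench) on the axis of the stud, fixture x = -28, y = +78 mm. The stud is 8 mm thick, has no head and a tapered tip 12 mm above the plate. Axes as the fixture's.
- keeper: Steel strap 24 x 214 x 6 mm, 200 g, loose on the pivot bolt by a 12 mm square hole: it swings about it, and tilts freely by 0.25 rad. Origin: hole centre, underside; it runs along its +y, z up. Locked, it lies on the plate across the mouths, axes parallel to the fixture's. It swings out anticlockwise from above, over the apron; at 100 degrees all mouths are clear and its end rests on the bench.
- keeper_slot (a point): Centre of the strap's slot (13 mm wide, 22 mm long along the strap) on its underside, 156 mm along the strap from the hole's centre. On point stud when locked.
- knob (a point): Centre of the black ball knob, 26 mm in diameter, that stands on the strap: 185 mm along the strap from the hole's centre, 38 mm above the strap's underside, on a stem 10 mm thick. Gripped with the fingers closing across the strap, turning with it as it swings, the strap can tilt freely between the fingers.
- bush_1: A flanged brass bush standing upright on its flange: barrel 22 mm in diameter, flange 38 mm in diameter and 6 mm thick at the bottom, 62 mm tall in all, 150 g. Origin at the centre of its underside, z up along the barrel. May be absent; all bushes are alike.
- bush_2: A flanged brass bush standing upright on its flange: barrel 22 mm in diameter, flange 38 mm in diameter and 6 mm thick at the bottom, 62 mm tall in all, 150 g. Origin at the centre of its underside, z up along the barrel. May be absent; all bushes are alike.
- bush_3: A flanged brass bush standing upright on its flange: barrel 22 mm in diameter, flange 38 mm in diameter and 6 mm thick at the bottom, 62 mm tall in all, 150 g. Origin at the centre of its underside, z up along the barrel. May be absent; all bushes are alike.
- v_block: Steel V-block 45 x 44 x 36 mm, a bystander: do not move. Origin at the centre of its underside.
- loupe: Black loupe 35 mm across, 34 mm tall, a bystander: do not move. Origin at the centre of its underside.
Mind the look-alikes: they are no part of the job. Leave any blue look-alike of the bush_1 alone.

How it is judged:
On the way, in this order (a step that is already met when the one before it is completed fails the run):
1. the keeper strap is off the stud and swung aside (horizontal distance between keeper_slot and stud above 0.1 m), for 0.2 s.
2. every bush is home in a slot, its flange under the plate ((horizontal distance between bush_1 and seat_1 below 0.0075 m or horizontal distance between bush_1 and seat_2 below 0.0075 m or horizontal distance between bush_1 and seat_3 below 0.0075 m) and z of bush_1 in the frame of fixture between 0.005 and 0.0115 m and angle between each of bush_1, bush_2, bush_3's own z axis and vertical below 0.12 rad and linear speed of each of bush_1, bush_2, bush_3 below 0.03 m/s and (horizontal distance between bush_2 and seat_1 below 0.0075 m or horizontal distance between bush_2 and seat_2 below 0.0075 m or horizontal distance between bush_2 and seat_3 below 0.0075 m) and z of bush_2 in the frame of fixture between 0.005 and 0.0115 m and (horizontal distance between bush_3 and seat_1 below 0.0075 m or horizontal distance between bush_3 and seat_2 below 0.0075 m or horizontal distance between bush_3 and seat_3 below 0.0075 m) and z of bush_3 in the frame of fixture between 0.005 and 0.0115 m), for 0.2 s.
3. the strap lies flat with its slot over the stud (horizontal distance between keeper_slot and stud below 0.009 m and z of keeper_slot in the frame of fixture between 0.024 and 0.031 m and angle between keeper's own z axis and vertical below 0.05 rad and linear speed of keeper below 0.03 m/s), for 0.2 s.
At the end, for the whole second after the job is handed in: Every bush present stands upright in a slot, axis within 7.5 mm of its seat, flange under the plate; the keeper strap lies flat on the plate (within 0.05 rad and 4 mm) with its slot over the stud (centre within 9 mm); all at rest (all of step 2 and all of step 3); the robot touches nothing.
It fails at once if the V-block or the loupe is moved more than 30 mm (distance of any of v_block, loupe from where it was at the start of the episode above 0.03 m).
Of bush_1, bush_2, bush_3 only 2 to 3 are there at a start; the rules pass over those that are not, and their reading is None.
At some moment in a run one of bush_1, bush_2, bush_3 may be knocked a few centimetres aside while the robot is not near it.
Once in a run the grip may slacken for a moment while it holds something.
It also fails if it takes over 210 s, if anything falls off the work surface, if the arm or the gripper's body presses on something with over 40 N, if the wrist force passes 120 N, or if a joint passes its speed limit or range.

## Working session

There is one attempt and no reset: what is moved stays moved. The work goes in short steps, Python scripts to look and compute and a shell command to move; the robot and the scene stay as the last step left them, time stands still between calls to the robot, and variables do not carry over. Pictures are saved under pics/ and viewed, at most 14 in all, crops included, and the job is handed in when it is done.

```bash
mkdir -p pics; ls; cat > h.py <<'E'
import numpy as np,cv2
from bench import manip
def cam(n):
    c=manip.camera_info(n);R=cv2.Rodrigues(np.array(c["rvec"],float))[0];return np.array(c["K"]),c["k1"],R,np.array(c["tvec"],float).ravel()
def ray(c,u,v):
    K,k1,R,t=c
    d=np.linalg.solve(K,[u,v,1.])[:2];s=d.copy()
    for _ in range(20): s=d/(1+k1*(s@s))
    return -R.T@t,R.T@np.array([s[0],s[1],1])
def onz(c,u,v,z):
    o,d=ray(c,u,v);return o+d*(z-o[2])/d[2]
def bydepth(c,u,v,D):
    o,d=ray(c,u,v);return o+d*D[int(round(v)),int(round(u))]
def proj(c,p):
    K,k1,R,t=c;q=R@np.array(p,float)+t;s=q[:2]/q[2];s=s*(1+k1*(s@s));return (K@[s[0],s[1],1])[:2]
def shot(n,f):
    c=cam(n);I,D=manip.get_image(n);cv2.imwrite(f"pics/{f}.png",I[:,:,::-1]);np.save(f"pics/{f}.npy",D);np.save(f"pics/{f}_c.npy",np.array(c,dtype=object),allow_pickle=True);return c,I,D
E
python3 - <<'E'
from h import *
for n in("top","scene"):
    c,I,D=shot(n,n+"0");print(n,-c[2].T@c[3],c[0][0,0],c[1])
print(manip.read_state())
E
```

```text
pics
top [ 0.36786182 -0.00363745  1.34063991] 444.494769003625 0.03673852197810658
scene [0.07278414 0.71637069 0.50387526] 399.0783039057814 -0.08608272446573689
{'time_s': 0.1, 'joint_pos': array([ 1.26219137,  0.62925115,  0.03845495,  1.51828203, -0.02698774,
        0.99632505, -0.02004644]), 'qvel': array([-0.00048993, -0.00256983, -0.00121393, -0.00194219, -0.00013193,
       -0.00070837,  0.00089893]), 'effort': array([ 2.72999656e-03, -5.64530683e+01,  1.23081788e+00, -1.93971473e+01,
        1.14486966e-02,  5.49795004e-03, -9.23952967e-06]), 'tool_pos': array([ 0.1561583 , -0.63036929,  0.23047838]), 'tcp_rot': array([[ 9.70679020e-01,  2.40378940e-01, -4.53371844e-04],
       [ 2.40379365e-01, -9.70677554e-01,  1.68746343e-03],
       [-3.44472020e-05, -1.74696659e-03, -9.99998473e-01]]), 'wrist_force': array([-0.45382061, -0.11447783, -0.35144196]), 'moment': array([-0.00677215,  0.02653487, -0.02031251]), 'finger_force': 0.0, 'width': 0.0853640318384704}
```

View pics/top0.png

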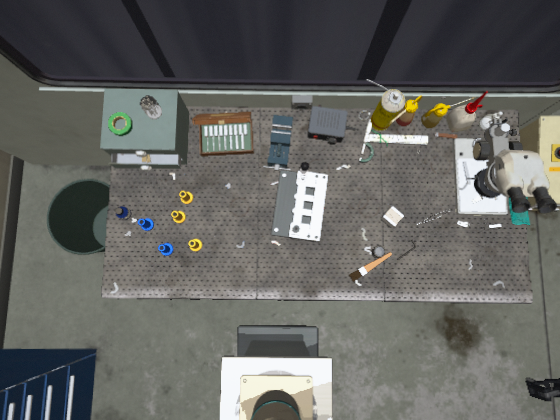

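View pics/scene0.png

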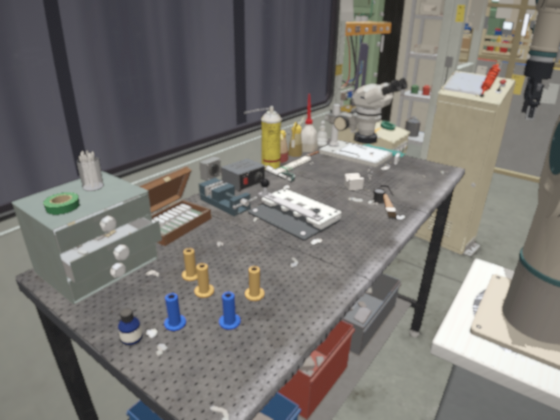

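Top view: three brass bushes near (186,197), (178,215) and (195,244). Blue look-alikes are at (146,223) and (166,249). The fixture is around (300,205), with the knob at (305,166). I'll enlarge one crop to confirm.

```bash
python3 - <<'E'
from h import *
I=cv2.imread("pics/top0.png");c=np.load("pics/top0_c.npy",allow_pickle=True);D=np.load("pics/top0.npy")
a=cv2.resize(I[180:260,130:210],None,fx=5,fy=5,interpolation=cv2.INTER_CUBIC);b=cv2.resize(I[160:250,262:342],None,fx=5,fy=5,interpolation=cv2.INTER_CUBIC)
o=np.zeros((450,800,3),np.uint8);o[:400,:400]=a;o[:,400:]=b;cv2.imwrite("pics/crop0.png",o)
H=cv2.cvtColor(I,cv2.COLOR_BGR2HSV)
m=cv2.inRange(H,(15,150,90),(32,255,255));m[:,:110]=0;m[:,215:]=0;m[:180]=0;m[265:]=0
n,l,s,ce=cv2.connectedComponentsWithStats(m)
for i in range(1,n):
    if s[i,4]>20:
        x,y,w,h=s[i,:4];print(s[i],ce[i],onz(c,*ce[i],.006),onz(c,*ce[i],.062))
m=(H[...,2]<45).astype(np.uint8);m[:160]=0;m[175:]=0;m[:,:296]=0;m[:,315:]=0
v,u=np.nonzero(m);print(u.mean(),v.mean(),len(u),onz(c,u.mean(),v.mean(),.065))
E
```

```text
[179 191  14  13 123] [186.03252033 197.10569106] [0.61675244 0.28298299 0.006     ] [0.60630927 0.27095671 0.062     ]
[171 211  15  12 123] [178.39837398 216.4796748 ] [0.55692385 0.3033066  0.006     ] [0.54899101 0.29042757 0.062     ]
[189 239  13  12 113] [195.44247788 244.66371681] [0.47226314 0.24843852 0.006     ] [0.46788258 0.2378617  0.062     ]
304.3333333333333 165.88888888888889 36 [ 0.70351034 -0.07398674  0.065     ]
```

View pics/crop0.png

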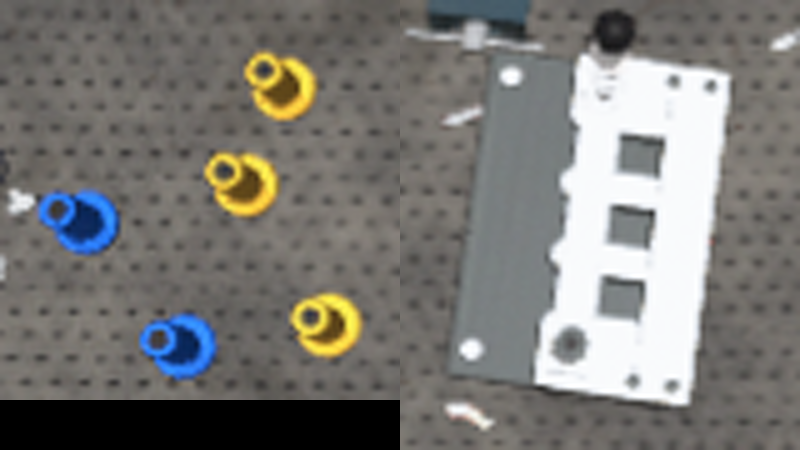

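The crop confirms three brass bushes and two blue look-alikes, which I'll leave alone. The knob is at (304.6,166.8) and the pivot head at (295.8,229). The apron is on the left (+y) side.

```bash
cat >> h.py <<'E'
def fixture(pivot,knob):
    p=np.array(pivot[:2]);k=np.array(knob[:2]);d=(k-p)/np.linalg.norm(k-p)
    ey=d;ex=np.array([d[1],-d[0]])
    o=p+28*ex*.001+.078*ey
    return o,ex,ey
E
python3 - <<'E'
from h import *
c=np.load("pics/top0_c.npy",allow_pickle=True)
k=onz(c,304.6,166.8,.065);p=onz(c,295.8,229,.0455);print(k,p,np.linalg.norm((k-p)[:2]))
o,ex,ey=fixture(p,k);print(o,ex,ey,np.degrees(np.arctan2(ex[1],ex[0])))
# check with corners of plate/apron
for name,(u,v),z in [("farright",(730,72),.027),("nearright",(690,405),.027),("apronfar",(492,52),.008),("apronnear",(448,375),.008),("end1",(645,317),.027),("end3",(664,175),.027),("scr1",(511,75),.008),("scr2",(471,349),.008)]:
    w=onz(c,(u-400)/5+262,v/5+160,z)[:2];print(name,w,(w-o)@ex*1e3,(w-o)@ey*1e3)
for u,v in((186.8,197.6),(179.4,216.8),(195.6,245)):print(onz(c,u,v,.006))
E
```

```text
[ 0.70075394 -0.07478128  0.065     ] [ 0.51807187 -0.05051041  0.0455    ] 0.18428731426374698
[ 0.59170481 -0.08853922] [-0.13170123 -0.99128946] [ 0.99128946 -0.13170123] -97.56791111816635
farright [ 0.68778645 -0.14789813] 46.18779425163634 103.06235622321077
nearright [ 0.48530921 -0.12298959] 48.16272364084764 -100.93168297043931
apronfar [ 0.70336234 -0.00346477] -99.03883500991792 99.48052394436108
apronnear [0.50347278 0.02083675] -96.80297394523664 -101.86842905041111
end1 [ 0.5374964  -0.09637006] 14.901952542067045 -52.704889287248704
end3 [ 0.62375848 -0.10781232] 14.883721718303429 34.31276093195702
scr1 [ 0.688982   -0.01530304] -85.409770089698 86.78455937649676
scr2 [0.51934495 0.00719756] -85.37297575636477 -84.33821865723803
[0.61524963 0.28058975 0.006     ]
[0.55597895 0.30024866 0.006     ]
[0.47126158 0.24792622 0.006     ]
```

```bash
python3 -m pendant '[[[3,3.1,0],[0,0,-0.03],0],[[3,3.1,0],[0,0,-0.03],0],[[3,3.1,0],[0,0,-0.03],0],[[3,3.1,0],[0,0,-0.03],0],[[3,3.1,0],[0,0,-0.03],0],[[3,3.1,0],[0,0,-0.03],0],[[3,3.1,0],[0,0,-0.03],0],[[3,3.1,0],[0,0,-0.03],0],[[3,3.1,0],[0,0,-0.03],0],[[3,3.1,0],[0,0,-0.03],0],[[3,3.1,0],[0,0,-0.03],0],[[3,3.1,0],[0,0,-0.03],0]]'; python3 -c "
from bench import manip
print(manip.read_state()['joint_pos'])"
```

```text
time_s: 1.3
tool_pos: [0.5171, -0.2574, 0.231]
tcp_rot: [[0.993, -0.118, -0.001], [-0.118, -0.993, 0.0], [-0.001, -0.0, -1.0]]
wrist_force: [1.0, -0.3, -0.1]
width: 0.085
finger_force: 0.0
[ 0.33308698  0.52629647  0.12284682  1.72742797 -0.0789391   0.89333362
 -1.20024858]
```

```bash
python3 -m pendant '[[[3,3,0],[0,0,0],0],[[3,3,0],[0,0,0],0],[[3,3,0],[0,0,0],0],[[3,3,0],[0,0,0],0],[[3,3,0],[0,0,0],0],[[3,3,0],[0,0,0],0],[[0,0,0],[0,0,0],0]]'; python3 - <<'E'
from h import *
c,I,D=shot("wrist","w1");print(-c[2].T@c[3],c[0][0,0]);print(proj(c,(.701,-.075,.065)),proj(c,(.518,-.0505,.0455)))
E
```

```text
time_s: 2.0
tool_pos: [0.6997, -0.0702, 0.2298]
tcp_rot: [[0.994, -0.108, 0.002], [-0.108, -0.994, 0.006], [0.001, -0.006, -1.0]]
wrist_force: [0.1, 1.1, 0.5]
width: 0.0853
finger_force: 0.0
[ 0.77854727 -0.07905215  0.37209453] 329.6926275782769
[282.25601141 187.67590702] [277.16872495 335.28907826]
```

View pics/w1.png

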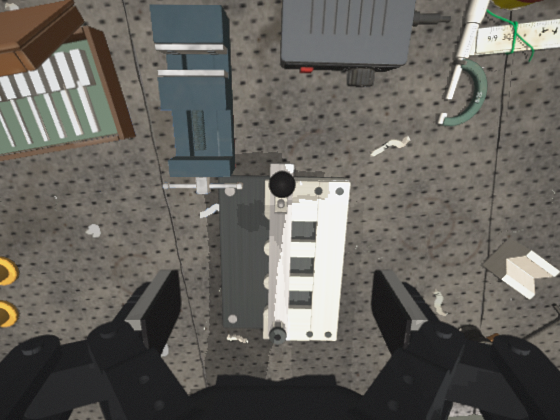

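The knob is at (282,185), as predicted. The vise's handle, (165..242,186), lies close to where the left finger comes down, so I'll check its height.

```bash
python3 - <<'E'
from h import *
c=np.load("pics/w1_c.npy",allow_pickle=True);D=np.load("pics/w1.npy")
for u,v in((282,185),(240,186),(236,186),(228,187),(202,186),(170,185),(278,333),(230,165),(180,165),(210,45),(200,80)):
    P=bydepth(c,u,v,D);print((u,v),P.round(4))
E
```

```text
(282, 185) [ 0.7066 -0.0752  0.0772]
(240, 186) [ 0.7012 -0.0314  0.0404]
(236, 186) [ 0.7017 -0.0273  0.0407]
(228, 187) [ 0.7013 -0.0188  0.0399]
(202, 186) [0.706  0.0068 0.0435]
(170, 185) [0.7098 0.0403 0.0403]
(278, 333) [ 0.5268 -0.0524  0.0527]
(230, 165) [ 0.7244 -0.0249  0.0434]
(180, 165) [0.7304 0.0234 0.0485]
(210, 45) [ 0.8324 -0.0247  0.0503]
(200, 80) [ 0.8051 -0.0109  0.0514]
```

```bash
python3 -m pendant '[[[0.3,-0.5,-2],[0,0,-0.01],0.45],[[0,0,-4],[0,0,0],0.45],[[0,0,-4],[0,0,0],0.45],[[0,0,-3],[0,0,0],0.45],[[0,0,0],[0,0,0],0.45],[[0,0,-3],[0,0,0],0.45],[[0,0,-2.5],[0,0,0],0.45],[[0,0,0],[0,0,0],0.45]]'; python3 - <<'E'
from h import *
c,I,D=shot("wrist","w2");s=manip.read_state();print(s['tool_pos'],s['width'])
cv2.imwrite("pics/w2c.png",cv2.resize(I[150:420,130:430,::-1],None,fx=2,fy=2));print(proj(c,(.703,-.075,.065)))
E
```

```text
time_s: 2.85
tool_pos: [0.6969, -0.0847, 0.0446]
tcp_rot: [[0.992, -0.128, -0.005], [-0.128, -0.992, -0.0], [-0.005, 0.001, -1.0]]
wrist_force: [-1.0, 1.0, -0.4]
width: 0.0467
finger_force: 0.0
[ 0.6985014  -0.0847761   0.04650332] 0.047099083957852124
[252.61306987 289.18402833]
```

View pics/w2c.png

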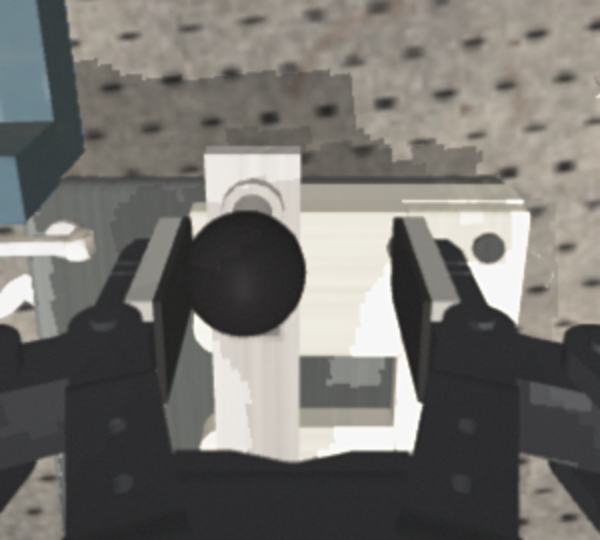

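The knob is at about full-frame (253.5,286), so it sits at y≈-0.075 and I need to shift about +0.9 cm in y and close.

```bash
python3 -m pendant '[[[0.4,0.9,0],[0,0,0],0.45],[[0,0,0],[0,0,0],0.45],[[0,0,0],[0,0,0],1],[[0,0,0],[0,0,0],1],[[0,0,0],[0,0,0],1],[[0,0,0],[0,0,0],1],[[0,0,0],[0,0,0],1],[[0,0,0],[0,0,0],1]]'
```

```text
time_s: 3.7
tool_pos: [0.7042, -0.075, 0.0478]
tcp_rot: [[0.992, -0.127, 0.002], [-0.127, -0.992, 0.0], [0.002, -0.0, -1.0]]
wrist_force: [-0.5, 0.5, 6.5]
width: 0.023
finger_force: 58.4
```

```bash
python3 -m pendant '[[[0,0,0],[0,0,0],0.55],[[0,0,0],[0,0,0],0.55],[[0,0,-0.7],[0,0,0],0.55],[[0,0,0],[0,0,0],0.55],[[0,0,0],[0,0,0],1],[[0,0,0],[0,0,0],1],[[0,0,0],[0,0,0],1],[[0,0,0],[0,0,0],1],[[0,0,0],[0,0,0],1]]'
```

```text
time_s: 4.6
tool_pos: [0.7032, -0.0749, 0.0393]
tcp_rot: [[0.992, -0.127, -0.0], [-0.127, -0.992, 0.0], [-0.0, -0.0, -1.0]]
wrist_force: [-1.2, -0.4, -2.0]
width: 0.0231
finger_force: 58.7
```

```bash
python3 -m pendant '[[[-0.15,0.02,0.6],[0,0,0],1],[[-0.15,0.02,0.6],[0,0,0],1],[[-0.2,0.03,0.6],[0,0,0],1],[[-0.2,0.03,0.6],[0,0,0],1],[[-0.25,0.03,0.6],[0,0,0],1],[[0,0,0],[0,0,0],1]]'; python3 - <<'E'
from h import *
c,I,D=shot("scene","s1");cv2.imwrite("pics/s1c.png",cv2.resize(I[140:260,180:380,::-1],None,fx=4,fy=4))
s=manip.read_state();print(s['wrist_force'],s['moment'],s['tool_pos'])
E
```

```text
time_s: 5.2
tool_pos: [0.6951, -0.0738, 0.071]
tcp_rot: [[0.992, -0.127, 0.004], [-0.127, -0.992, -0.0], [0.004, -0.0, -1.0]]
wrist_force: [2.6, 0.0, -2.7]
width: 0.0233
finger_force: 58.7
[ 2.73717802 -0.84019037 -0.98453024] [-0.17587501 -0.94374546  0.02669068] [ 0.69518432 -0.07373914  0.07048516]
```

View pics/s1c.png

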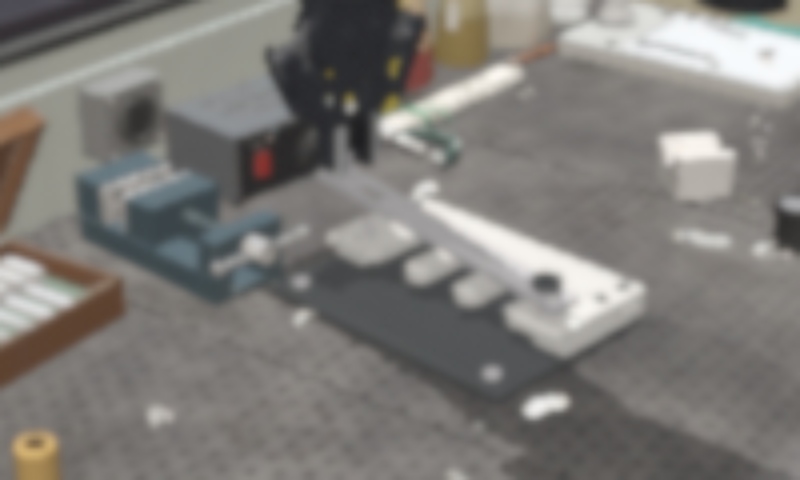

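The strap is off the stud and clears the vise. I'll work out the arc increments.

```bash
python3 - <<'E'
import numpy as np
p=np.array([.5195,-.051]);th=np.radians(-7.4)+np.arange(19)*.097;r=.177
P=p+r*np.c_[np.cos(th),np.sin(th)];print((np.diff(P,axis=0)*100).round(2).tolist(),P[-1])
E
```

```text
[[0.14, 1.71], [-0.03, 1.72], [-0.19, 1.71], [-0.36, 1.68], [-0.52, 1.64], [-0.68, 1.58], [-0.82, 1.51], [-0.97, 1.42], [-1.1, 1.32], [-1.22, 1.21], [-1.33, 1.08], [-1.43, 0.95], [-1.52, 0.8], [-1.59, 0.65], [-1.64, 0.5], [-1.68, 0.33], [-1.71, 0.17], [-1.72, 0.0]] [0.51135215 0.12581237]
```

```bash
python3 -m pendant '[[[0.14,1.71,0],[0,0,0.097],1],[[-0.03,1.72,0],[0,0,0.097],1],[[-0.19,1.71,0],[0,0,0.097],1],[[-0.36,1.68,0],[0,0,0.097],1],[[-0.52,1.64,0],[0,0,0.097],1],[[-0.68,1.58,0],[0,0,0.097],1],[[-0.82,1.51,0],[0,0,0.097],1],[[-0.97,1.42,0],[0,0,0.097],1],[[-1.1,1.32,0],[0,0,0.097],1],[[0,0,0],[0,0,0],1]]'
python3 -m pendant '[[[-1.22,1.21,0],[0,0,0.097],1],[[-1.33,1.08,0],[0,0,0.097],1],[[-1.43,0.95,0],[0,0,0.097],1],[[-1.52,0.8,0],[0,0,0.097],1],[[-1.59,0.65,0],[0,0,0.097],1],[[-1.64,0.5,0],[0,0,0.097],1],[[-1.68,0.33,0],[0,0,0.097],1],[[-1.71,0.17,0],[0,0,0.097],1],[[-1.72,0,0],[0,0,0.097],1],[[0,0,0],[0,0,0],1]]'
```

```text
time_s: 6.25
tool_pos: [0.647, 0.0723, 0.0691]
tcp_rot: [[0.731, 0.682, -0.002], [0.682, -0.731, 0.002], [0.0, -0.003, -1.0]]
wrist_force: [2.0, 1.8, -2.3]
width: 0.0231
finger_force: 58.9
time_s: 7.25
tool_pos: [0.5082, 0.1254, 0.0691]
tcp_rot: [[-0.047, 0.999, -0.003], [0.999, 0.047, -0.001], [-0.001, -0.003, -1.0]]
wrist_force: [-0.2, 0.6, -2.5]
width: 0.0232
finger_force: 59.0
```

```bash
python3 -m pendant '[[[0,0.35,-1],[0,0,0],1],[[0,0.3,-1],[0,0,0],1],[[0,0.25,-1],[0,0,0],1],[[0,0.15,-1],[0,0,0],1],[[0,0.05,-0.8],[0,0,0],1],[[0,0,0],[0,0,0],1]]'
```

```text
time_s: 7.85
tool_pos: [0.5096, 0.1369, 0.02]
tcp_rot: [[-0.048, 0.999, -0.002], [0.999, 0.048, -0.001], [-0.001, -0.002, -1.0]]
wrist_force: [0.7, -2.3, 0.0]
width: 0.0231
finger_force: 59.2
```

```bash
python3 -m pendant '[[[0,0,-0.4],[0,0,0],1],[[0,0,0],[0,0,0],1],[[0,0,0],[0,0,0],0.5],[[0,0,0],[0,0,0],0.5],[[0,0,0],[0,0,0],0.5],[[0,0,2],[0,0,0],0.5],[[0,0,4],[0,0,0],0.3],[[0,0,4],[0,0,0],0.3],[[0,2,4],[0,0,0],0],[[0,4,2],[0,0,0],0],[[0,0,0],[0,0,0],0]]'; python3 - <<'E'
from h import *
c,I,D=shot("top","t2");cv2.imwrite("pics/t2c.png",cv2.resize(I[160:270,130:340,::-1],None,fx=3.8,fy=3.8,interpolation=cv2.INTER_CUBIC))
c,I,D=shot("wrist","w3");print(manip.read_state()['joint_pos'])
E
```

```text
time_s: 8.95
tool_pos: [0.5116, 0.2051, 0.1816]
tcp_rot: [[-0.055, 0.998, 0.008], [0.998, 0.054, 0.009], [0.008, 0.008, -1.0]]
wrist_force: [0.5, -0.1, 0.2]
width: 0.0853
finger_force: 0.0
[-0.16069229  0.57395028 -0.39391208  1.85712294  0.30465623  0.76821974
 -0.66835528]
```

View pics/w3.png

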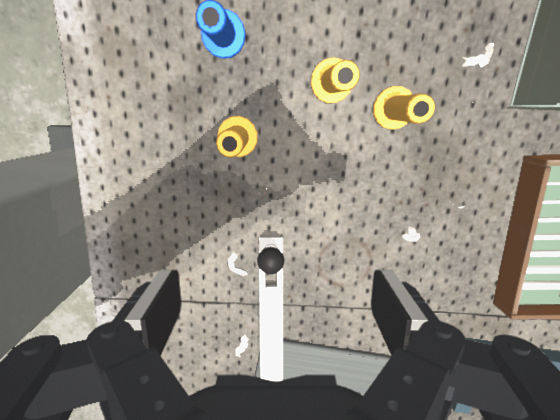

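The strap lies out, with its knob at (270,261). The brass bush tops are C (229,144), B (346,75) and A (421,108). The blue one at (210,17) is not ours.

```bash
python3 - <<'E'
from h import *
c=np.load("pics/w3_c.npy",allow_pickle=True)
for n,t,f in(("C",(229,144),(237,137)),("B",(346,75),(333,82)),("A",(421,108),(394,109))):
    print(n,onz(c,*t,.062).round(4),onz(c,*f,.006).round(4))
print("knob",onz(c,270,261,.04))
for y in(-44,0,44):
    o=np.array([.5925,-.0888]);a=np.radians(-97.3);ex=np.array([np.cos(a),np.sin(a)]);ey=np.array([-ex[1],ex[0]])
    print(y,[(o+ex*x+ey*y*.001).round(4) for x in(-.08,-.03,0)],ex)
E
```

```text
C [0.4734 0.2479 0.062 ] [0.4736 0.2481 0.006 ]
B [0.5583 0.302  0.062 ] [0.5585 0.3006 0.006 ]
A [0.6171 0.2819 0.062 ] [0.6165 0.2804 0.006 ]
knob [0.51024502 0.13818449 0.04      ]
-44 [array([ 0.559 , -0.0039]), array([ 0.5527, -0.0535]), array([ 0.5489, -0.0832])] [-0.12706461 -0.99189444]
0 [array([ 0.6027, -0.0094]), array([ 0.5963, -0.059 ]), array([ 0.5925, -0.0888])] [-0.12706461 -0.99189444]
44 [array([ 0.6463, -0.015 ]), array([ 0.64  , -0.0646]), array([ 0.6361, -0.0944])] [-0.12706461 -0.99189444]
```

```bash
python3 -m pendant '[[[1.05,0.8,-0.5],[0,0,0.139],0.3],[[1.05,0.8,-0.5],[0,0,0.139],0.3],[[1.05,0.8,-0.5],[0,0,0.139],0.3],[[1.05,0.8,-0.5],[0,0,0.139],0.3],[[1.05,0.8,-0.5],[0,0,0.139],0.3],[[1.05,0.8,-0.5],[0,0,0.139],0.3],[[1.05,0.8,-0.5],[0,0,0.139],0.3],[[1.05,0.8,-0.5],[0,0,0.139],0.3],[[1.05,0.8,-0.5],[0,0,0.139],0.3],[[1.05,0.8,-0.5],[0,0,0.139],0.3],[[0,0,0],[0,0,0],0.3],[[0,0,0],[0,0,0],0.3]]'; python3 - <<'E'
from h import *
c,I,D=shot("wrist","w4");s=manip.read_state();print(s['tool_pos'],s['joint_pos'][6])
H=cv2.cvtColor(I,cv2.COLOR_RGB2HSV);m=cv2.inRange(H,(15,130,60),(35,255,255))
n,l,st,ce=cv2.connectedComponentsWithStats(m)
for i in range(1,n):
    if st[i,4]>300: print(st[i],ce[i])
for p in((.617,.281),(.5583,.3015)):print(proj(c,p+(.006,)),proj(c,p+(.062,)))
E
```

```text
time_s: 10.25
tool_pos: [0.6143, 0.2756, 0.1259]
tcp_rot: [[-0.991, 0.136, -0.003], [0.136, 0.991, -0.002], [0.002, -0.002, -1.0]]
wrist_force: [-0.8, -0.2, 0.4]
width: 0.0597
finger_force: 0.0
[0.61432935 0.27578534 0.12649841] 0.45345614304411525
[ 174    0   55   33 1027] [207.88704966  14.4654333 ]
[275 104  48  48 903] [291.52491694 127.32225914]
[ 260  181   46   61 1739] [282.09488212 207.24439333]
[281.87192272 203.52612328] [283.27691966 227.69087118]
[298.24782322 128.06329197] [304.10060798 134.56845991]
```

View pics/w4.png

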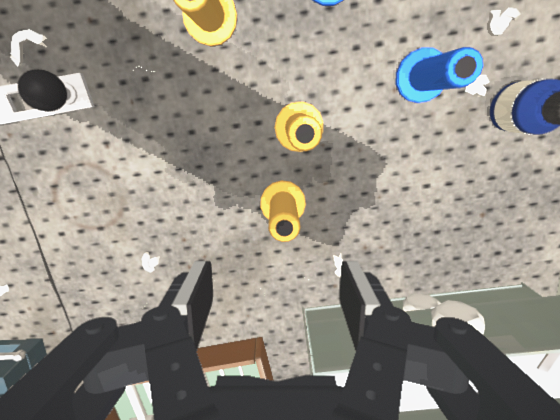

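The bush A top at (285,228) matches the prediction; the blue one at (440,70) and the jar are clear. Descending on A.

```bash
python3 -m pendant '[[[0.3,0.55,-1.8],[0,0,0],0.3],[[0,0,-3],[0,0,0],0.3],[[0,0,-3],[0,0,0],0.3],[[0,0,-2],[0,0,0],0.3],[[0,0,0],[0,0,0],0.3],[[0,0,0],[0,0,0],1],[[0,0,0],[0,0,0],1],[[0,0,0],[0,0,0],1],[[0,0,0],[0,0,0],1],[[0,0,0],[0,0,0],1],[[0,0,0],[0,0,0],1]]'
```

```text
time_s: 11.4
tool_pos: [0.6191, 0.2831, 0.031]
tcp_rot: [[-0.991, 0.133, 0.002], [0.133, 0.991, 0.001], [-0.002, 0.001, -1.0]]
wrist_force: [-0.4, -0.9, 6.5]
width: 0.0208
finger_force: 58.5
```

```bash
python3 -m pendant '[[[0,0,2],[0,0,0],1],[[0,0,2.5],[0,0,0],1],[[0.34,-3.7,0],[0,0,0],1],[[0.34,-3.7,0],[0,0,0],1],[[0.34,-3.7,0],[0,0,0],1],[[0.34,-3.7,0],[0,0,0],1],[[0.34,-3.7,0],[0,0,0],1],[[0.34,-3.7,0],[0,0,0],1],[[0.34,-3.7,0],[0,0,0],1],[[0.34,-3.7,0],[0,0,0],1],[[0,0,0],[0,0,0],1],[[0,0,0],[0,0,0],1]]'; python3 - <<'E'
from h import *
c,I,D=shot("wrist","w5");print(manip.read_state()['tool_pos']);o=np.array([.5925,-.0888]);a=np.radians(-97.3);ex=np.array([np.cos(a),np.sin(a)]);ey=np.array([-ex[1],ex[0]])
J=I.copy()
for y in(-44,0,44):
  for x in (-46,12.5):
    for s in(-12.75,12.75):
        q=proj(c,np.r_[o+ex*x*.001+ey*(y+s)*.001,.027]);cv2.circle(J,tuple(int(round(k)) for k in q),2,(255,0,0),-1)
cv2.imwrite("pics/w5m.png",J[:,:,::-1])
E
```

```text
time_s: 12.6
tool_pos: [0.6456, -0.0148, 0.0752]
tcp_rot: [[-0.991, 0.135, 0.001], [0.135, 0.991, 0.0], [-0.001, 0.0, -1.0]]
wrist_force: [-0.3, 1.8, -1.2]
width: 0.0203
finger_force: 58.9
[ 0.64545576 -0.01260815  0.07527974]
```

View pics/w5m.png

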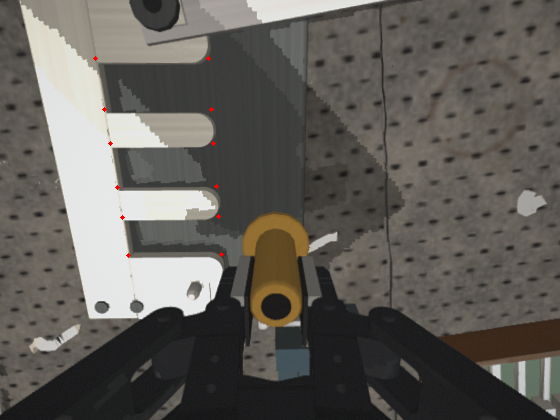

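The red marks land on the slot edges to within a few pixels. I'll measure the edges from column profiles.

```bash
python3 - <<'E'
from h import *
c=np.load("pics/w5_c.npy",allow_pickle=True);D=np.load("pics/w5.npy")
o=np.array([.5925,-.0888]);a=np.radians(-97.3);ex=np.array([np.cos(a),np.sin(a)]);ey=np.array([-ex[1],ex[0]])
for u in(135,150,165,180,195):
    z=np.array([bydepth(c,u,v,D)[2] for v in range(30,300)])
    up=z>.0185
    out=[]
    for i in np.nonzero(np.diff(up.astype(int)))[0]:
        w=onz(c,u,30+i+.5,.027)[:2]-o; out.append(((w@ex*1e3).round(1),(w@ey*1e3).round(1),int(up[i+1])))
    print(u,out)
E
```

```text
135 [(np.float64(-7.6), np.float64(-53.5), 0), (np.float64(-4.1), np.float64(-29.4), 1), (np.float64(-1.4), np.float64(-10.3), 0), (np.float64(1.9), np.float64(13.1), 1), (np.float64(4.7), np.float64(33.1), 0), (np.float64(4.9), np.float64(34.4), 1), (np.float64(5.0), np.float64(35.1), 0), (np.float64(7.6), np.float64(54.5), 1)]
150 [(np.float64(-15.5), np.float64(-53.5), 0), (np.float64(-14.4), np.float64(-45.2), 1), (np.float64(-14.3), np.float64(-44.7), 0), (np.float64(-12.2), np.float64(-28.8), 1), (np.float64(-9.8), np.float64(-10.3), 0), (np.float64(-6.9), np.float64(12.5), 1), (np.float64(-4.3), np.float64(33.2), 0), (np.float64(-1.7), np.float64(54.6), 1)]
165 [(np.float64(-23.3), np.float64(-53.5), 0), (np.float64(-20.5), np.float64(-28.8), 1), (np.float64(-18.4), np.float64(-10.8), 0), (np.float64(-17.3), np.float64(-1.1), 1), (np.float64(-17.2), np.float64(-0.5), 0), (np.float64(-15.7), np.float64(12.6), 1), (np.float64(-13.4), np.float64(33.3), 0), (np.float64(-11.1), np.float64(54.7), 1)]
180 [(np.float64(-31.3), np.float64(-54.0), 0), (np.float64(-29.1), np.float64(-32.9), 1), (np.float64(-29.1), np.float64(-32.4), 0), (np.float64(-28.7), np.float64(-29.3), 1), (np.float64(-26.9), np.float64(-10.7), 0), (np.float64(-24.6), np.float64(12.7), 1), (np.float64(-22.6), np.float64(33.4), 0), (np.float64(-20.5), np.float64(54.8), 1)]
195 [(np.float64(-39.2), np.float64(-53.9), 0), (np.float64(-37.0), np.float64(-29.2), 1), (np.float64(-35.4), np.float64(-10.7), 0), (np.float64(-33.4), np.float64(12.7), 1), (np.float64(-31.7), np.float64(33.5), 0), (np.float64(-29.9), np.float64(54.9), 1)]
```

```bash
python3 -m pendant '[[[0,0,-1.5],[0,0,0],1],[[0,0,-1.5],[0,0,0],1],[[0,0,-0.3],[0,0,0],1],[[0,0,0],[0,0,0],1],[[0,0,0],[0,0,0],1]]'; cat >> h.py <<'E'
O=np.array([.5925,-.0888]);_a=np.radians(-97.3);EX=np.array([np.cos(_a),np.sin(_a)]);EY=np.array([-EX[1],EX[0]])
def lanes(f):
    c,I,D=shot("wrist",f);s=manip.read_state();w=s['tool_pos'][:2]-O
    print("tcp fixture mm",(w@EX*1e3).round(1),(w@EY*1e3).round(1),s['tool_pos'].round(4),"yaw",np.degrees(np.arctan2(s['tcp_rot'][1,1],s['tcp_rot'][0,1])).round(2))
    for x in(-38,-30,-20):
        # walk along fixture y at z=.027, classify by depth height
        ys=np.arange(-75,75,.25);up=[]
        for y in ys:
            u,v=proj(c,np.r_[O+EX*x*.001+EY*y*.001,.027])
            up.append(bydepth(c,u,v,D)[2]>.0185 if 0<=u<559 and 0<=v<419 else False)
        up=np.array(up).astype(int);i=np.nonzero(np.diff(up))[0];print(x,[(float(ys[k]),int(up[k+1])) for k in i])
    return c,I,D
E
python3 -c "
from h import *
lanes('w6')"
```

```text
time_s: 13.15
tool_pos: [0.6451, -0.0127, 0.0408]
tcp_rot: [[-0.991, 0.132, -0.001], [0.132, 0.991, 0.0], [0.001, 0.0, -1.0]]
wrist_force: [0.5, -0.9, -1.7]
width: 0.0205
finger_force: 59.0
tcp fixture mm -82.0 42.8 [ 0.6453 -0.0129  0.0411] yaw 82.43
-38 [(-74.75, 1), (-53.5, 0), (-29.0, 1), (-11.0, 0), (12.25, 1), (33.0, 0), (53.75, 1)]
-30 [(-74.75, 1), (-53.5, 0), (-29.0, 1), (-10.5, 0), (12.25, 1), (33.0, 0), (53.75, 1)]
-20 [(-74.5, 1), (-53.25, 0), (-29.0, 1), (-10.5, 0), (12.5, 1), (33.0, 0), (53.75, 1)]
```

Edges appear about +2 mm from my fixture frame. I'll check the bush's own position in the same image.

```bash
python3 - <<'E'
from h import *
c=np.load("pics/w6_c.npy",allow_pickle=True);I=cv2.imread("pics/w6.png");s=manip.read_state()
H=cv2.cvtColor(I,cv2.COLOR_BGR2HSV);m=cv2.inRange(H,(12,100,40),(35,255,255))
n,l,st,ce=cv2.connectedComponentsWithStats(m);i=1+st[1:,4].argmax();print(st[i])
mm=(l==i).astype(np.uint8);p=s['tool_pos'];zt=p[2]-.031+.062
for v in range(st[i,1],st[i,1]+st[i,3],6):
    u=np.nonzero(mm[v])[0];print(v,u.min(),u.max(),end='; ')
print()
cs,h=cv2.findContours(mm,cv2.RETR_CCOMP,cv2.CHAIN_APPROX_NONE)
for k,q in enumerate(cs):
    if h[0][k][3]>=0 and cv2.contourArea(q)>60:
        e=cv2.fitEllipse(q);w=onz(c,*e[0],zt)[:2]-O;print("hole",e,w@EX*1e3,w@EY*1e3)
print("tcp proj",proj(c,np.r_[p[:2],zt]),proj(c,np.r_[p[:2],zt-.056]))
E
```

```text
[ 242  212   68  115 5208]
212 270 279; 218 256 295; 224 249 301; 230 246 306; 236 243 307; 242 242 308; 248 242 309; 254 243 307; 260 254 297; 266 254 298; 272 253 298; 278 252 299; 284 251 300; 290 250 301; 296 250 302; 302 250 302; 308 250 301; 314 252 300; 320 258 293; 326 271 276; 
hole ((275.6663818359375, 306.12091064453125), (26.12047576904297, 29.878028869628906), 91.23419952392578) -82.81544467514412 40.595998368678586
tcp proj [273.54281223 310.90803929] [274.06265395 250.04889335]
```

```bash
python3 -m pendant '[[[0.4,-0.05,-0.1],[0,0,0],1],[[-0.08,-0.6,0],[0,0,0],1],[[-0.08,-0.6,0],[0,0,0],1],[[-0.05,-0.4,0],[0,0,0],1],[[0,0,0],[0,0,0],1],[[0,0,0],[0,0,0],1]]'; cat >> h.py <<'E'
def held(f,dz=.031):
    c,I,D=lanes(f);s=manip.read_state();H=cv2.cvtColor(I,cv2.COLOR_RGB2HSV);m=cv2.inRange(H,(12,100,40),(35,255,255))
    n,l,st,ce=cv2.connectedComponentsWithStats(m)
    d=[abs(ce[k][0]-275)+abs(ce[k][1]-280)+(1e4 if st[k,4]<1500 else 0) for k in range(n)];d[0]=1e9;i=int(np.argmin(d))
    cs,h=cv2.findContours((l==i).astype(np.uint8),cv2.RETR_CCOMP,cv2.CHAIN_APPROX_NONE);zt=s['tool_pos'][2]-dz+.062
    for k,q in enumerate(cs):
        if h[0][k][3]>=0 and cv2.contourArea(q)>60:
            e=cv2.fitEllipse(q);w=onz(c,*e[0],zt)[:2]-O;print("hole",np.round(e[0],1),"fix",(w@EX*1e3).round(1),(w@EY*1e3).round(1))
    return c,I,D
E
python3 - <<'E'
from h import *
c,I,D=held('w7');cv2.imwrite("pics/w7c.png",cv2.resize(I[90:360,90:390,::-1],None,fx=2,fy=2))
E
```

```text
time_s: 13.8
tool_pos: [0.6472, -0.0301, 0.0404]
tcp_rot: [[-0.991, 0.133, 0.0], [0.133, 0.991, 0.0], [-0.0, 0.0, -1.0]]
wrist_force: [0.2, 0.9, -1.3]
width: 0.0204
finger_force: 58.9
tcp fixture mm -65.6 46.7 [ 0.6472 -0.0297  0.0404] yaw 82.39
-38 [(-70.5, 1), (-53.5, 0), (-29.25, 1), (-10.5, 0), (12.25, 1), (32.75, 0), (44.5, 1), (45.0, 0), (53.25, 1)]
-30 [(-70.5, 1), (-53.5, 0), (-29.25, 1), (-10.5, 0), (12.75, 1), (33.25, 0), (54.25, 1)]
-20 [(-70.25, 1), (-53.5, 0), (-40.75, 1), (-40.5, 0), (-38.0, 1), (-37.5, 0), (-29.25, 1), (-10.5, 0), (12.75, 1), (33.25, 0), (54.25, 1)]
hole [275.7 306.1] fix -65.9 45.0
```

View pics/w7c.png

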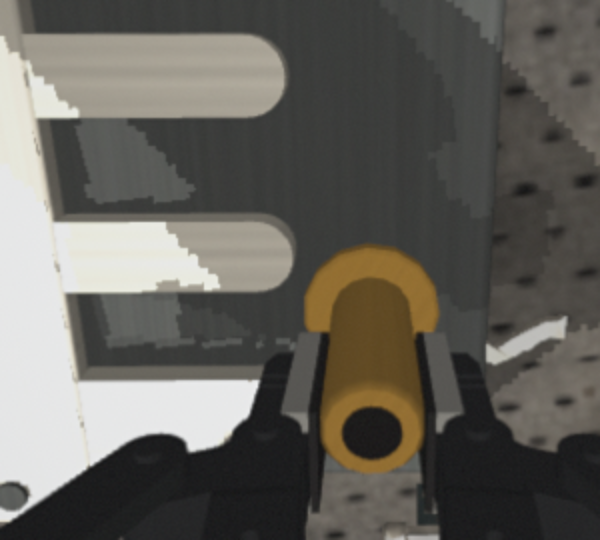

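The barrel centre is in line with slot 3 to about 1 mm: at z 27 mm it sits at v≈332, against the slot centre at 335. Sliding it in.

```bash
python3 -m pendant '[[[-0.06,-0.8,0],[0,0,0],1],[[-0.1,-0.8,0],[0,0,0],1],[[-0.1,-0.8,0],[0,0,0],1],[[-0.1,-0.8,0],[0,0,0],1],[[0,0,0],[0,0,0],1]]'; python3 -m pendant '[[[-0.1,-0.8,0],[0,0,0],1],[[-0.1,-0.8,0],[0,0,0],1],[[-0.1,-0.8,0],[0,0,0],1],[[-0.1,-0.6,0],[0,0,0],1],[[0,0,0],[0,0,0],1]]'; python3 -c "
from h import *
held('w8')"
```

```text
time_s: 14.35
tool_pos: [0.6433, -0.0646, 0.0401]
tcp_rot: [[-0.991, 0.135, -0.001], [0.135, 0.991, -0.002], [0.0, -0.002, -1.0]]
wrist_force: [0.0, -0.3, -1.9]
width: 0.0201
finger_force: 58.9
time_s: 14.85
tool_pos: [0.6393, -0.0938, 0.0401]
tcp_rot: [[-0.991, 0.134, -0.001], [0.134, 0.991, -0.001], [0.0, -0.001, -1.0]]
wrist_force: [-0.9, -0.3, -0.9]
width: 0.0206
finger_force: 58.9
tcp fixture mm -2.2 47.1 [ 0.6395 -0.0926  0.0402] yaw 82.33
-38 [(-69.5, 1), (-53.75, 0), (-29.0, 1), (-10.75, 0), (-2.75, 1), (-2.25, 0), (13.0, 1), (32.75, 0), (55.0, 1)]
-30 [(-69.75, 1), (-53.5, 0), (-29.0, 1), (-10.75, 0), (12.25, 1), (33.25, 0), (54.25, 1)]
-20 [(-69.75, 1), (-53.75, 0), (-29.0, 1), (-10.5, 0), (12.75, 1), (33.25, 0), (45.0, 1)]
hole [275.8 306.1] fix -1.8 45.2
```

```bash
python3 -m pendant '[[[-0.05,-0.4,-0.15],[0,0,0],1],[[0,0,0],[0,0,0],1]]'; python3 -m pendant '[[[0,0,0],[0,0,0],0.5],[[0,0,0],[0,0,0],0.5],[[0,0,0],[0,0,0],0.5],[[0,0,2],[0,0,0],0.5],[[0,0,4],[0,0,0],0.4],[[0,0,4],[0,0,0],0.3],[[0,3,2],[0,0,0],0.3],[[0,0,0],[0,0,0],0.3]]'; python3 - <<'E'
from h import *
c,I,D=shot("wrist","w9");cv2.imwrite("pics/w9c.png",I[:,:,::-1])
H=cv2.cvtColor(I,cv2.COLOR_RGB2HSV);m=cv2.inRange(H,(12,100,40),(35,255,255))
n,l,st,ce=cv2.connectedComponentsWithStats(m)
for i in range(1,n):
    if st[i,4]>200:
        cs,h=cv2.findContours((l==i).astype(np.uint8),cv2.RETR_CCOMP,cv2.CHAIN_APPROX_NONE)
        for k,q in enumerate(cs):
            if h[0][k][3]>=0 and cv2.contourArea(q)>40:
                e=cv2.fitEllipse(q);w=onz(c,*e[0],.07)[:2]-O;print(st[i],np.round(e[0],1),(w@EX*1e3).round(1),(w@EY*1e3).round(1))
c,I,D=shot("top","t3")
H=cv2.cvtColor(I,cv2.COLOR_RGB2HSV);m=cv2.inRange(H,(15,130,90),(32,255,255));m[:,:110]=0;m[:,320:]=0;m[:180]=0;m[265:]=0
n,l,s,ce=cv2.connectedComponentsWithStats(m)
for i in range(1,n):
    if s[i,4]>20: print(s[i],ce[i],onz(c,*ce[i],.02))
E
```

```text
time_s: 15.1
tool_pos: [0.6395, -0.0952, 0.039]
tcp_rot: [[-0.991, 0.132, 0.001], [0.132, 0.991, 0.001], [-0.001, 0.001, -1.0]]
wrist_force: [0.0, 0.4, 0.4]
width: 0.0202
finger_force: 59.0
time_s: 15.9
tool_pos: [0.6414, -0.06, 0.1633]
tcp_rot: [[-0.992, 0.127, 0.007], [0.127, 0.992, 0.004], [-0.007, 0.005, -1.0]]
wrist_force: [-0.4, 1.0, 0.0]
width: 0.0598
finger_force: 0.0
[ 215  182   42   42 1117] [227.6 211.3] 0.0 45.6
[304 185  11  10  69] [309.08695652 190.07246377] [ 0.64013095 -0.09107011  0.02      ]
[171 211  15  12 123] [178.34146341 216.40650407] [0.55515981 0.30026666 0.02      ]
[188 239  14  12 123] [195.04065041 244.48780488] [0.47167741 0.24700237 0.02      ]
```

Bush A is home: its ring is at fixture (0.0, 45.6) as seen by the camera, with the slot centre at about 45.7. Next is bush B, which hasn't moved.

```bash
python3 -m pendant '[[[-1.02,4.5,0],[0,0,0],0.3],[[-1.02,4.5,0],[0,0,0],0.3],[[-1.02,4.5,0],[0,0,0],0.3],[[-1.02,4.5,0],[0,0,0],0.3],[[-1.02,4.5,0],[0,0,0],0.3],[[-1.02,4.5,0],[0,0,0],0.3],[[-1.02,4.5,-1],[0,0,0],0.3],[[-1.02,4.5,-2.5],[0,0,0],0.3],[[0,0,0],[0,0,0],0.3],[[0,0,0],[0,0,0],0.3],[[0,0,0],[0,0,0],0.3]]'; cat >> h.py <<'E'
def rings(f,zt=.062):
    c,I,D=shot("wrist",f);s=manip.read_state();p=s['tool_pos'];print("tcp",p.round(4))
    H=cv2.cvtColor(I,cv2.COLOR_RGB2HSV);m=cv2.inRange(H,(12,100,40),(35,255,255));n,l,st,ce=cv2.connectedComponentsWithStats(m)
    for i in range(1,n):
        if st[i,4]>200:
            cs,h=cv2.findContours((l==i).astype(np.uint8),cv2.RETR_CCOMP,cv2.CHAIN_APPROX_NONE)
            for k,q in enumerate(cs):
                if h[0][k][3]>=0 and cv2.contourArea(q)>40:
                    e=cv2.fitEllipse(q);w=onz(c,*e[0],zt);print(st[i],np.round(e[0],1),w.round(4),"delta cm",((w-p)[:2]*100).round(2),"fix",((w[:2]-O)@EX*1e3).round(1),((w[:2]-O)@EY*1e3).round(1))
E
python3 -c "
from h import *
rings('w10')"
```

```text
time_s: 17.1
tool_pos: [0.5587, 0.2896, 0.1241]
tcp_rot: [[-0.991, 0.135, -0.001], [0.135, 0.991, -0.002], [0.0, -0.003, -1.0]]
wrist_force: [0.7, 0.8, 0.2]
width: 0.0598
finger_force: 0.0
tcp [0.5591 0.2894 0.1245]
[ 168   73   64   54 2153] [185.2  99.6] [0.4735 0.2483 0.062 ] delta cm [-8.56 -4.11] fix -319.2 -160.9
[ 168   73   64   54 2153] [211.3  80. ] [0.465  0.2655 0.062 ] delta cm [-9.41 -2.39] fix -335.2 -171.5
[ 267  175   46   61 1912] [293.  221.6] [0.5575 0.3019 0.062 ] delta cm [-0.16  1.24] fix -383.1 -84.4
```

```bash
python3 -m pendant '[[[-0.25,1.25,-1.4],[0,0,0],0.3],[[0,0,-3],[0,0,0],0.3],[[0,0,-3],[0,0,0],0.3],[[0,0,-2],[0,0,0],0.3],[[0,0,0],[0,0,0],0.3],[[0,0,0],[0,0,0],1],[[0,0,0],[0,0,0],1],[[0,0,0],[0,0,0],1],[[0,0,0],[0,0,0],1],[[0,0,0],[0,0,0],1]]'; python3 -m pendant '[[[0,0,2],[0,0,0],1],[[0,0,2.5],[0,0,0],1],[[0,0,0],[0,0,0],1]]'
```

```text
time_s: 18.15
tool_pos: [0.5562, 0.3047, 0.0324]
tcp_rot: [[-0.991, 0.133, 0.002], [0.133, 0.991, 0.001], [-0.002, 0.001, -1.0]]
wrist_force: [-0.4, -1.8, 6.3]
width: 0.0202
finger_force: 58.5
time_s: 18.45
tool_pos: [0.5572, 0.3064, 0.0792]
tcp_rot: [[-0.991, 0.132, 0.005], [0.133, 0.991, 0.004], [-0.004, 0.005, -1.0]]
wrist_force: [0.0, 0.4, -1.6]
width: 0.0205
finger_force: 58.7
```

```bash
python3 -m pendant '[[[0.59,-3.9,0],[0,0,0],1],[[0.59,-3.9,0],[0,0,0],1],[[0.59,-3.9,0],[0,0,0],1],[[0.59,-3.9,0],[0,0,0],1],[[0.59,-3.9,0],[0,0,0],1],[[0.59,-3.9,0],[0,0,0],1],[[0.59,-3.9,0],[0,0,0],1],[[0.59,-3.9,0],[0,0,0],1],[[0,0,0],[0,0,0],1],[[0,0,-1.5],[0,0,0],1],[[0,0,-1.2],[0,0,0],1],[[0,0,0],[0,0,0],1]]';  python3 -c "
from h import *
held('w11',.0325)"
```

```text
time_s: 19.65
tool_pos: [0.6005, -0.0061, 0.0463]
tcp_rot: [[-0.992, 0.13, -0.005], [0.13, 0.992, 0.0], [0.005, -0.0, -1.0]]
wrist_force: [-1.3, -0.3, -0.9]
width: 0.0203
finger_force: 58.9
tcp fixture mm -83.4 -1.9 [ 0.6013 -0.0059  0.0473] yaw 82.55
-38 [(-54.75, 0), (-31.75, 1), (-10.75, 0), (10.0, 1), (33.5, 0), (34.25, 1)]
-30 [(-54.75, 0), (-31.75, 1), (-10.75, 0), (10.0, 1)]
-20 [(-54.75, 0), (-31.75, 1), (-10.75, 0), (7.5, 1), (8.0, 0), (10.0, 1)]
hole [275.6 311.5] fix -83.7 -1.4
```

```bash
python3 -m pendant '[[[0.32,-0.04,-0.3],[0,0,0],1],[[0,0,-0.25],[0,0,0],1],[[-0.1,-0.8,0],[0,0,0],1],[[-0.1,-0.8,0],[0,0,0],1],[[0,0,0],[0,0,0],1],[[0,0,0],[0,0,0],1]]';  python3 -c "
from h import *
held('w12',.0325)"
```

```text
time_s: 20.3
tool_pos: [0.6039, -0.0247, 0.0437]
tcp_rot: [[-0.991, 0.134, 0.0], [0.134, 0.991, -0.0], [-0.0, -0.0, -1.0]]
wrist_force: [-0.3, -0.8, -1.7]
width: 0.0204
finger_force: 58.9
tcp fixture mm -65.7 3.2 [ 0.604  -0.0241  0.0437] yaw 82.36
-38 [(-54.75, 0), (-31.5, 1), (-11.25, 0), (10.25, 1)]
-30 [(-54.75, 0), (-31.5, 1), (-10.75, 0), (10.25, 1)]
-20 [(-54.75, 0), (-41.25, 1), (-40.75, 0), (-31.5, 1), (-10.75, 0), (4.0, 1), (4.75, 0), (10.0, 1), (33.0, 0), (38.0, 1)]
hole [275.5 311.5] fix -65.7 4.8
```

```bash
python3 -m pendant '[[[-0.3,0.04,-0.15],[0,0,0],1],[[0,0,0],[0,0,0],1],[[0,0,0],[0,0,0],1],[[0,0,0],[0,0,0],1]]';  python3 -c "
from h import *
held('w13',.0325)"
```

```text
time_s: 20.75
tool_pos: [0.6009, -0.0233, 0.042]
tcp_rot: [[-0.991, 0.132, 0.0], [0.132, 0.991, 0.0], [-0.0, 0.0, -1.0]]
wrist_force: [-0.8, 0.7, -1.4]
width: 0.0205
finger_force: 58.9
tcp fixture mm -66.0 0.1 [ 0.601  -0.0233  0.042 ] yaw 82.4
-38 [(-54.75, 0), (-31.5, 1), (-11.0, 0), (-3.25, 1), (-2.5, 0), (8.0, 1)]
-30 [(-54.75, 0), (-31.5, 1), (-11.0, 0), (10.25, 1)]
-20 [(-54.75, 0), (-48.0, 1), (-47.5, 0), (-31.5, 1), (-11.25, 0), (10.25, 1), (33.25, 0), (34.5, 1)]
hole [275.6 311.5] fix -66.7 1.7
```

```bash
python3 -m pendant '[[[-0.1,-0.8,0],[0,0,0],1],[[-0.1,-0.8,0],[0,0,0],1],[[-0.1,-0.8,0],[0,0,0],1],[[-0.1,-0.8,0],[0,0,0],1],[[0,0,0],[0,0,0],1]]'; python3 -m pendant '[[[-0.1,-0.8,0],[0,0,0],1],[[-0.1,-0.8,0],[0,0,0],1],[[-0.1,-0.8,0],[0,0,0],1],[[-0.1,-0.8,-0.1],[0,0,0],1],[[-0.03,-0.2,-0.1],[0,0,0],1],[[0,0,0],[0,0,0],1]]'; python3 -c "
from h import *
held('w14',.0325)"
```

```text
time_s: 21.3
tool_pos: [0.5965, -0.0581, 0.0417]
tcp_rot: [[-0.991, 0.135, -0.001], [0.135, 0.991, -0.002], [0.001, -0.002, -1.0]]
wrist_force: [0.7, -0.8, -2.2]
width: 0.0204
finger_force: 58.9
time_s: 21.9
tool_pos: [0.5925, -0.0906, 0.0404]
tcp_rot: [[-0.991, 0.134, -0.0], [0.134, 0.991, -0.001], [-0.0, -0.001, -1.0]]
wrist_force: [-1.3, -1.5, 4.3]
width: 0.0207
finger_force: 59.4
tcp fixture mm 1.8 0.2 [ 0.5925 -0.0906  0.0404] yaw 82.34
-38 [(-54.75, 0), (-30.75, 1), (-11.25, 0), (10.5, 1)]
-30 [(-54.75, 0), (-32.0, 1), (-10.75, 0), (10.0, 1)]
-20 [(-55.0, 0), (-31.5, 1), (-10.75, 0), (4.0, 1)]
hole [275.5 311.5] fix 1.2 1.9
```

Home. Release, rise and move towards C.

```bash
python3 -m pendant '[[[0,0,0],[0,0,0],0.5],[[0,0,0],[0,0,0],0.5],[[0,0,0],[0,0,0],0.5],[[0,0,2],[0,0,0],0.5],[[0,0,4],[0,0,0],0.4],[[0,0,4],[0,0,0],0.3],[[0,3,2],[0,0,0],0.3],[[0,0,0],[0,0,0],0.3]]'; python3 - <<'E'
from h import *
rings('w15',.07)
c,I,D=shot("top","t4")
H=cv2.cvtColor(I,cv2.COLOR_RGB2HSV);m=cv2.inRange(H,(15,130,90),(32,255,255));m[:,:110]=0;m[:,320:]=0;m[:180]=0;m[265:]=0
n,l,s,ce=cv2.connectedComponentsWithStats(m)
for i in range(1,n):
    if s[i,4]>20: print(s[i],ce[i],onz(c,*ce[i],.02))
E
```

```text
time_s: 22.75
tool_pos: [0.5949, -0.0538, 0.164]
tcp_rot: [[-0.992, 0.127, 0.007], [0.127, 0.992, 0.004], [-0.007, 0.005, -1.0]]
wrist_force: [0.5, 1.3, 0.2]
width: 0.0599
finger_force: 0.0
tcp [ 0.5937 -0.0565  0.1619]
[ 214  185   42   42 1094] [226.3 214.6] [ 0.594 -0.09   0.07 ] delta cm [ 0.03 -3.35] fix 1.0 1.6
[ 218  233   40   44 1079] [230.1 266.6] [ 0.6376 -0.0945  0.07  ] delta cm [ 4.39 -3.81] fix -0.0 45.5
[303 201  10   8  50] [306.7  205.34] [ 0.59311342 -0.08390893  0.02      ]
[188 239  14  12 125] [195.08  244.472] [0.47172533 0.24688821 0.02      ]
```

```bash
python3 -m pendant '[[[-1.5,3.8,0],[0,0,0],0.3],[[-1.5,3.8,0],[0,0,0],0.3],[[-1.5,3.8,0],[0,0,0],0.3],[[-1.5,3.8,0],[0,0,0],0.3],[[-1.5,3.8,0],[0,0,0],0.3],[[-1.5,3.8,0],[0,0,0],0.3],[[-1.5,3.8,-1],[0,0,0],0.3],[[-1.5,3.8,-2.5],[0,0,0],0.3],[[0,0,0],[0,0,0],0.3],[[0,0,0],[0,0,0],0.3],[[0,0,0],[0,0,0],0.3]]'; python3 -c "
from h import *
rings('w16')"
```

```text
time_s: 23.95
tool_pos: [0.4731, 0.2427, 0.1242]
tcp_rot: [[-0.991, 0.134, -0.001], [0.134, 0.991, -0.002], [0.001, -0.002, -1.0]]
wrist_force: [0.2, 0.2, 0.6]
width: 0.0598
finger_force: 0.0
tcp [0.4734 0.2426 0.1246]
[ 259  178   46   62 1914] [283.3 225. ] [0.4734 0.2484 0.062 ] delta cm [-0.    0.59] fix -319.3 -161.0
```

```bash
python3 -m pendant '[[[0,0.55,-1.4],[0,0,0],0.3],[[0,0,-3],[0,0,0],0.3],[[0,0,-3],[0,0,0],0.3],[[0,0,-2],[0,0,0],0.3],[[0,0,0],[0,0,0],0.3],[[0,0,0],[0,0,0],1],[[0,0,0],[0,0,0],1],[[0,0,0],[0,0,0],1],[[0,0,0],[0,0,0],1],[[0,0,0],[0,0,0],1]]'; python3 -m pendant '[[[0,0,2],[0,0,0],1],[[0,0,3.5],[0,0,0],1],[[0,0,0],[0,0,0],1]]'
```

```text
time_s: 25.0
tool_pos: [0.4734, 0.25, 0.0321]
tcp_rot: [[-0.991, 0.133, 0.002], [0.133, 0.991, 0.0], [-0.002, 0.001, -1.0]]
wrist_force: [-0.6, -1.8, 5.7]
width: 0.0204
finger_force: 58.6
time_s: 25.3
tool_pos: [0.4745, 0.2521, 0.0895]
tcp_rot: [[-0.991, 0.132, 0.005], [0.132, 0.991, 0.004], [-0.005, 0.005, -1.0]]
wrist_force: [1.1, 1.2, -1.5]
width: 0.0203
finger_force: 58.8
```

```bash
python3 -m pendant '[[[4.3,-0.5,0],[0,0,0],1],[[4.3,-0.5,0],[0,0,0],1],[[0,-4,0],[0,0,0],1],[[0,-4,0],[0,0,0],1],[[0,-4,0],[0,0,0],1],[[0,-4,0],[0,0,0],1],[[0,-4,0],[0,0,0],1],[[0,-4,0],[0,0,0],1],[[0,0,-2],[0,0,0],1],[[0,0,-1.7],[0,0,0],1],[[0,0,0],[0,0,0],1],[[0,0,0],[0,0,0],1]]';  python3 -c "
from h import *
held('w17',.0325)"
```

```text
time_s: 26.5
tool_pos: [0.5582, 0.002, 0.0486]
tcp_rot: [[-0.992, 0.13, -0.001], [0.13, 0.992, 0.001], [0.001, 0.001, -1.0]]
wrist_force: [0.6, 0.3, -1.4]
width: 0.0206
finger_force: 59.1
tcp fixture mm -85.7 -45.0 [0.5587 0.002  0.0492] yaw 82.54
-38 [(-55.0, 0), (-33.5, 1), (-11.0, 0), (-6.5, 1), (72.0, 0)]
-30 [(-55.0, 0), (-34.25, 1), (71.75, 0)]
-20 [(-55.25, 0), (-34.25, 1), (71.75, 0)]
hole [275.7 308.9] fix -86.3 -45.4
```

```bash
python3 -m pendant '[[[0.25,-0.03,-0.4],[0,0,0],1],[[0,0,-0.3],[0,0,0],1],[[-0.12,-0.9,0],[0,0,0],1],[[-0.12,-0.9,0],[0,0,0],1],[[0,0,0],[0,0,0],1],[[0,0,0],[0,0,0],1],[[0,0,0],[0,0,0],1]]';  python3 -c "
from h import *
held('w18',.0325)"
```

```text
time_s: 27.25
tool_pos: [0.5588, -0.0181, 0.0422]
tcp_rot: [[-0.991, 0.133, 0.0], [0.133, 0.991, 0.0], [-0.0, 0.001, -1.0]]
wrist_force: [0.5, -0.2, -1.6]
width: 0.0202
finger_force: 59.1
tcp fixture mm -66.0 -42.4 [ 0.5588 -0.0179  0.0422] yaw 82.4
-38 [(-55.0, 0), (-34.5, 1), (67.75, 0)]
-30 [(-55.25, 0), (-34.0, 1), (-33.25, 0), (-32.75, 1), (67.75, 0)]
-20 [(-54.75, 0), (-34.0, 1), (-10.5, 0), (-8.0, 1), (67.5, 0)]
hole [275.7 308.9] fix -66.5 -41.9
```

```bash
python3 -m pendant '[[[-0.14,-0.8,0],[0,0,0],1],[[-0.1,-0.8,0],[0,0,0],1],[[-0.1,-0.8,0],[0,0,0],1],[[-0.1,-0.8,0],[0,0,0],1],[[0,0,0],[0,0,0],1]]'; python3 -m pendant '[[[-0.1,-0.8,0],[0,0,0],1],[[-0.1,-0.8,0],[0,0,0],1],[[-0.1,-0.8,0],[0,0,0],1],[[-0.1,-0.8,-0.1],[0,0,0],1],[[-0.03,-0.2,-0.1],[0,0,0],1],[[0,0,0],[0,0,0],1]]'; python3 -c "
from h import *
held('w19',.0325)"
```

```text
time_s: 27.8
tool_pos: [0.5539, -0.0526, 0.0418]
tcp_rot: [[-0.991, 0.135, -0.001], [0.135, 0.991, -0.001], [0.001, -0.002, -1.0]]
wrist_force: [0.1, -0.5, -1.4]
width: 0.0207
finger_force: 59.1
time_s: 28.4
tool_pos: [0.55, -0.085, 0.0401]
tcp_rot: [[-0.991, 0.133, 0.0], [0.133, 0.991, -0.001], [-0.0, -0.001, -1.0]]
wrist_force: [0.9, -1.0, 1.1]
width: 0.0203
finger_force: 59.4
tcp fixture mm 1.6 -42.7 [ 0.55   -0.085   0.0401] yaw 82.37
-38 [(-55.25, 0), (-33.0, 1), (65.5, 0)]
-30 [(-54.75, 0), (-34.25, 1), (65.5, 0)]
-20 [(-54.75, 0), (-39.0, 1), (65.5, 0)]
hole [275.6 309. ] fix 1.0 -42.1
```

```bash
python3 -m pendant '[[[0,0,0],[0,0,0],0.5],[[0,0,0],[0,0,0],0.5],[[0,0,0],[0,0,0],0.5],[[0,0,2],[0,0,0],0.5],[[0,0,4],[0,0,0],0.4],[[0,0,4],[0,0,0],0.3],[[0,3,2],[0,0,0],0.3],[[0,0,0],[0,0,0],0.3]]'; python3 - <<'E'
from h import *
rings('w20',.07)
E
python3 -m pendant '[[[-0.4,1.6,0],[0,0,-0.139],0.3],[[-0.4,1.6,0],[0,0,-0.139],0.3],[[-0.4,1.6,0],[0,0,-0.139],0.3],[[-0.4,1.6,0],[0,0,-0.139],0.3],[[-0.4,1.6,0],[0,0,-0.139],0.3],[[-0.4,1.6,0],[0,0,-0.139],0.3],[[-0.4,1.6,0],[0,0,-0.139],0.4],[[-0.4,1.6,0],[0,0,-0.139],0.4],[[-0.4,1.6,0],[0,0,-0.139],0.45],[[-0.4,1.6,0],[0,0,-0.139],0.45],[[0,1,0],[0,0,0],0.45],[[0,0,0],[0,0,0],0.45]]'; python3 - <<'E'
from h import *
c,I,D=shot("wrist","w21");print(manip.read_state()['tool_pos'])
E
```

```text
time_s: 29.25
tool_pos: [0.5523, -0.0491, 0.1637]
tcp_rot: [[-0.992, 0.127, 0.007], [0.127, 0.992, 0.003], [-0.007, 0.004, -1.0]]
wrist_force: [0.7, 0.3, 0.0]
width: 0.0598
finger_force: 0.0
tcp [ 0.5511 -0.0517  0.1618]
[ 215  184   42   42 1083] [227.3 213.3] [ 0.5504 -0.0845  0.07  ] delta cm [-0.07 -3.28] fix 1.1 -42.3
[ 218  231   42   91 2147] [233.4 312.7] [ 0.6376 -0.0945  0.07  ] delta cm [ 8.65 -4.28] fix -0.0 45.4
[ 218  231   42   91 2147] [229.8 265.5] [ 0.5939 -0.0901  0.07  ] delta cm [ 4.28 -3.83] fix 1.1 1.5
time_s: 30.5
tool_pos: [0.5098, 0.117, 0.1595]
tcp_rot: [[-0.054, 0.999, -0.0], [0.999, 0.054, 0.0], [0.0, -0.0, -1.0]]
wrist_force: [-0.9, 0.1, 0.4]
width: 0.0475
finger_force: 0.0
[0.50991215 0.11566384 0.15948857]
```

View pics/w21.png

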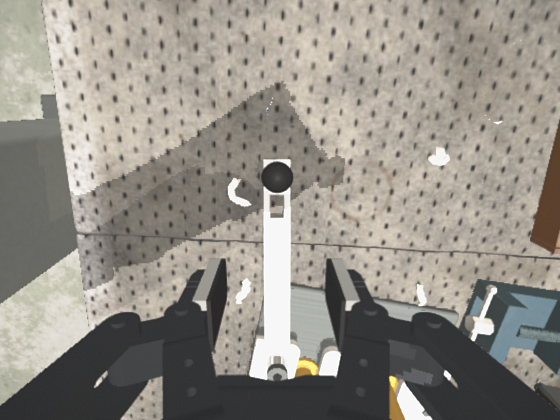

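All three bushes are home, at fixture (1.1,-42.3), (1.1,1.5) and (0,45.4) against slot centres of about -42.5, 1.8 and 45.7. The knob is at (277.5,177).

```bash
python3 - <<'E'
from h import *
c=np.load("pics/w21_c.npy",allow_pickle=True);D=np.load("pics/w21.npy")
print(onz(c,277.5,177,.042),bydepth(c,277.5,177,D),bydepth(c,277,362,D),bydepth(c,278,165,D))
E
```

```text
[0.51099454 0.13932791 0.042     ] [0.51081325 0.14171786 0.05299978] [ 0.52086474 -0.04664786  0.03759482] [0.51078322 0.14979827 0.0462908 ]
```

```bash
python3 -m pendant '[[[0.1,2.3,-2],[0,0,0],0.45],[[0,0,-4],[0,0,0],0.45],[[0,0,-4],[0,0,0],0.45],[[0,0,-2.5],[0,0,0],0.45],[[0,0,-1.8],[0,0,0],0.45],[[0,0,0],[0,0,0],0.45],[[0,0,0],[0,0,0],1],[[0,0,0],[0,0,0],1],[[0,0,0],[0,0,0],1],[[0,0,0],[0,0,0],1],[[0,0,0],[0,0,0],1]]'
```

```text
time_s: 31.65
tool_pos: [0.5116, 0.1382, 0.0177]
tcp_rot: [[-0.048, 0.999, 0.001], [0.999, 0.048, -0.0], [-0.0, 0.001, -1.0]]
wrist_force: [0.3, -1.8, 2.2]
width: 0.0228
finger_force: 58.9
```

```bash
python3 -m pendant '[[[0,-0.05,0.9],[0,0,0],1],[[0,-0.15,1],[0,0,0],1],[[0,-0.25,1],[0,0,0],1],[[0,-0.3,1],[0,0,0],1],[[0,-0.35,1],[0,0,0],1],[[0,-0.1,0.7],[0,0,0],1],[[0,0,0],[0,0,0],1],[[0,0,0],[0,0,0],1]]'; python3 - <<'E'
from h import *
s=manip.read_state();p=s['tool_pos'];print(p,s['tcp_rot'][:2,1])
q=np.array([.5195,-.051]);d=p[:2]-q;r=np.hypot(*d);t=np.arctan2(d[1],d[0]);print(r,np.degrees(t))
th1=np.arctan2(*EY[::-1]);n=18;th=np.linspace(t,th1,n+1);P=q+np.linspace(r,.176,n+1)[:,None]*np.c_[np.cos(th),np.sin(th)]
print((np.diff(P,axis=0)*100).round(2).tolist(),(th1-t)/n,P[-1])
E
```

```text
time_s: 32.45
tool_pos: [0.5112, 0.1266, 0.0731]
tcp_rot: [[-0.048, 0.999, 0.001], [0.999, 0.048, 0.0], [0.0, 0.001, -1.0]]
wrist_force: [-0.3, 1.2, -2.5]
width: 0.023
finger_force: 58.8
[0.51118221 0.12661493 0.07312675] [0.99885002 0.04794133]
0.17780958757081936 92.68122806096596
[[1.72, -0.01], [1.71, -0.18], [1.69, -0.34], [1.64, -0.51], [1.59, -0.66], [1.51, -0.81], [1.43, -0.95], [1.33, -1.09], [1.22, -1.21], [1.09, -1.32], [0.96, -1.42], [0.82, -1.5], [0.67, -1.58], [0.51, -1.63], [0.35, -1.67], [0.19, -1.7], [0.02, -1.71], [-0.14, -1.7]] -0.09694453443617788 [ 0.69407342 -0.07336337]
```

```bash
python3 -m pendant '[[[1.72,-0.01,0],[0,0,-0.097],1],[[1.71,-0.18,0],[0,0,-0.097],1],[[1.69,-0.34,0],[0,0,-0.097],1],[[1.64,-0.51,0],[0,0,-0.097],1],[[1.59,-0.66,0],[0,0,-0.097],1],[[1.51,-0.81,0],[0,0,-0.097],1],[[1.43,-0.95,0],[0,0,-0.097],1],[[1.33,-1.09,0],[0,0,-0.097],1],[[1.22,-1.21,0],[0,0,-0.097],1],[[0,0,0],[0,0,0],1]]'
python3 -m pendant '[[[1.09,-1.32,0],[0,0,-0.097],1],[[0.96,-1.42,0],[0,0,-0.097],1],[[0.82,-1.5,0],[0,0,-0.097],1],[[0.67,-1.58,0],[0,0,-0.097],1],[[0.51,-1.63,0],[0,0,-0.097],1],[[0.35,-1.67,0],[0,0,-0.097],1],[[0.19,-1.7,0],[0,0,-0.097],1],[[0.02,-1.5,0],[0,0,-0.097],1],[[0,0,0],[0,0,0],1],[[0,0,0],[0,0,0],1]]'; python3 -c "
from h import *
print(manip.read_state()['tool_pos'])"
```

```text
time_s: 33.45
tool_pos: [0.652, 0.068, 0.0728]
tcp_rot: [[0.737, 0.676, 0.004], [0.676, -0.737, -0.0], [0.003, 0.003, -1.0]]
wrist_force: [2.8, 3.1, -0.4]
width: 0.023
finger_force: 59.0
time_s: 34.45
tool_pos: [0.6977, -0.0543, 0.0736]
tcp_rot: [[1.0, -0.028, 0.005], [-0.028, -1.0, -0.001], [0.005, 0.001, -1.0]]
wrist_force: [6.2, -0.6, -0.3]
width: 0.0233
finger_force: 59.1
[ 0.69769876 -0.05425148  0.07359937]
```

```bash
python3 -m pendant '[[[-0.05,-1.0,0],[0,0,-0.05],1],[[-0.15,-0.95,0],[0,0,-0.048],1],[[0,0,0],[0,0,0],1],[[0,0,0],[0,0,0],1],[[0,0,0],[0,0,0],1]]'; python3 - <<'E'
from h import *
c,I,D=shot("wrist","w22");print(manip.read_state()['tool_pos'])
cv2.imwrite("pics/w22c.png",cv2.resize(I[180:420,130:430,::-1],None,fx=2.4,fy=2.4))
c,I,D=shot("scene","s2");cv2.imwrite("pics/s2c.png",cv2.resize(I[150:240,220:380,::-1],None,fx=5,fy=5,interpolation=cv2.INTER_CUBIC))
E
```

```text
time_s: 34.95
tool_pos: [0.6967, -0.0707, 0.0741]
tcp_rot: [[0.992, -0.123, 0.007], [-0.123, -0.992, 0.002], [0.007, -0.003, -1.0]]
wrist_force: [6.8, 2.3, 1.2]
width: 0.023
finger_force: 59.3
[ 0.6966766  -0.0707117   0.07407213]
```

View pics/w22c.png

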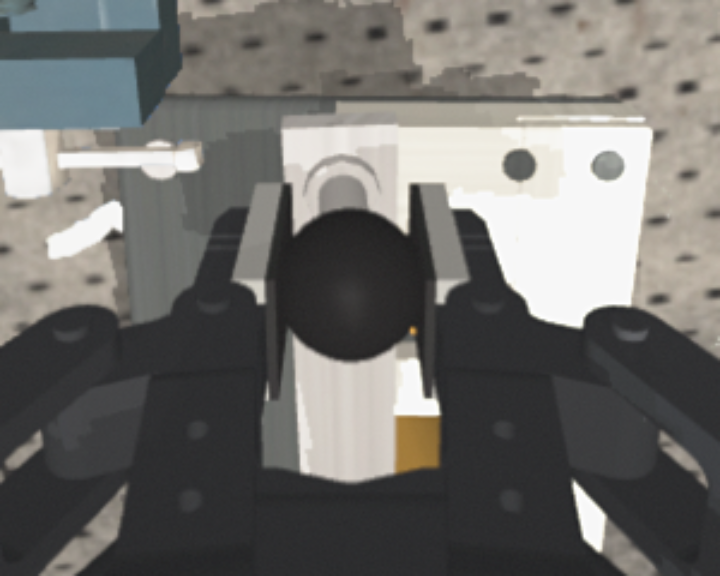

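The strap is over the plate and the knob is held. I'll trim 3 mm in y, then lower along the arc while watching the force.

```bash
python3 -m pendant '[[[0,-0.35,0],[0,0,0],1],[[0.25,-0.03,-0.6],[0,0,0],1],[[0.2,-0.03,-0.6],[0,0,0],1],[[0,0,0],[0,0,0],1],[[0,0,0],[0,0,0],1]]'; python3 -c "
from h import *
print(manip.read_state()['tool_pos'],manip.read_state()['wrist_force'])"
```

```text
time_s: 35.55
tool_pos: [0.7004, -0.0712, 0.0612]
tcp_rot: [[0.993, -0.121, 0.005], [-0.122, -0.993, 0.006], [0.004, -0.007, -1.0]]
wrist_force: [6.0, 6.6, -0.6]
width: 0.0233
finger_force: 59.1
[ 0.70036137 -0.0711541   0.06123213] [ 5.97169943  6.62454381 -0.63681751]
```

```bash
python3 - <<'E'
from h import *
c,I,D=shot("scene","s3");a=cv2.resize(I[165:245,240:360,::-1],(800,533),interpolation=cv2.INTER_CUBIC)
cv2.imwrite("pics/s3c.png",a)
w=np.load("pics/w22_c.npy",allow_pickle=True);DD=np.load("pics/w22.npy")
# strap edges in w22 rows near tip and near body
for v in (240,250,365,372):
    z=[bydepth(w,u,v,DD) for u in range(225,330)]
    j=[i for i in range(104) if abs(z[i+1][2]-z[i][2])>.008]
    print(v,[(225+i,z[i].round(4).tolist(),z[i+1].round(4).tolist()) for i in j])
E
```

```text
240 [(247, [0.689, -0.049, 0.0068], [0.7128, -0.0582, 0.0652]), (295, [0.7094, -0.0814, 0.0639], [0.6932, -0.0823, 0.0262])]
250 [(238, [0.6823, -0.0417, 0.0067], [0.7746, -0.0802, 0.2168]), (239, [0.7746, -0.0802, 0.2168], [0.6826, -0.0432, 0.0078]), (247, [0.6825, -0.0482, 0.0088], [0.707, -0.0572, 0.0643]), (295, [0.7034, -0.0808, 0.0627], [0.6865, -0.0816, 0.0263])]
365 [(236, [0.7127, -0.0621, 0.1478], [0.7043, -0.0599, 0.1385]), (237, [0.7043, -0.0599, 0.1385], [0.6919, -0.0567, 0.1248]), (238, [0.6919, -0.0567, 0.1248], [0.5866, -0.0275, 0.0077]), (254, [0.5845, -0.0389, 0.007], [0.629, -0.0492, 0.0562]), (291, [0.6252, -0.0704, 0.0549], [0.7746, -0.0802, 0.2168]), (292, [0.7746, -0.0802, 0.2168], [0.6245, -0.0716, 0.0543]), (293, [0.6245, -0.0716, 0.0543], [0.6058, -0.0712, 0.0341]), (312, [0.6066, -0.0833, 0.0365], [0.689, -0.0821, 0.125]), (313, [0.689, -0.0821, 0.125], [0.7024, -0.0821, 0.1394])]
372 [(237, [0.7054, -0.0605, 0.1424], [0.692, -0.0571, 0.128]), (238, [0.692, -0.0571, 0.128], [0.5795, -0.0264, 0.0072]), (254, [0.578, -0.038, 0.0072], [0.6228, -0.0483, 0.055]), (293, [0.6189, -0.071, 0.0538], [0.6059, -0.0709, 0.0403]), (312, [0.6074, -0.0826, 0.0433], [0.6882, -0.0818, 0.1271]), (313, [0.6882, -0.0818, 0.1271], [0.7028, -0.0818, 0.1423])]
```

View pics/s3c.png

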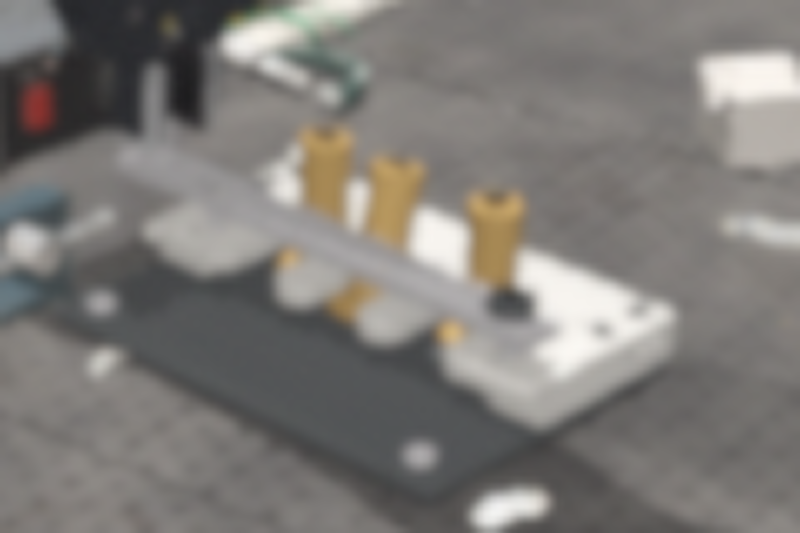

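The middle bush's barrel (398,163) sits off the line between the outer two (327,133) and (497,200), towards the mouth. The strap appears to be stopped against it, so it was probably knocked. Measuring.

```bash
python3 - <<'E'
from h import *
c=np.load("pics/s3_c.npy",allow_pickle=True)
for u,v in((327,133),(398,163),(497,200)):
    w=onz(c,240+u/6.667-.4,165+v/6.667-.4,.07)[:2]-O;print("scene",(w@EX*1e3).round(1),(w@EY*1e3).round(1))
c,I,D=shot("top","t5");J=cv2.resize(I[160:260,250:350,::-1],None,fx=5,fy=5);cv2.imwrite("pics/t5c.png",J)
H=cv2.cvtColor(I,cv2.COLOR_RGB2HSV);m=cv2.inRange(H,(12,110,70),(35,255,255));m[:,:250]=0;m[:,350:]=0;m[:170]=0;m[265:]=0
n,l,s,ce=cv2.connectedComponentsWithStats(m)
for i in range(1,n):
    if s[i,4]>5:
        w=onz(c,*ce[i],.05)[:2]-O;print(s[i],(w@EX*1e3).round(1),(w@EY*1e3).round(1))
E
```

```text
scene -1.0 42.8
scene -2.5 3.3
scene -1.0 -46.1
```

```bash
python3 - <<'E'
from h import *
c=np.load("pics/s3_c.npy",allow_pickle=True);I=cv2.imread("pics/s3.png");D=np.load("pics/s3.npy")
H=cv2.cvtColor(I,cv2.COLOR_BGR2HSV);m=cv2.inRange(H,(10,90,60),(35,255,255));m[:165]=0;m[245:]=0;m[:,:275]=0;m[:,:]=m;m[:,330:]=0
for v in range(182,218,2):
    u=np.nonzero(m[v])[0];g=np.split(u,np.nonzero(np.diff(u)>1)[0]+1) if len(u) else []
    print(v,[(int(k[0]),int(k[-1])) for k in g])
for n,y in((3,45.6),(2,1.7),(1,-42.3)):
    for x in(0,-10):
        b=O+EX*x*.001+EY*y*.001;print(n,x,"pred top",proj(c,np.r_[b,.07]).round(1),"z.04",proj(c,np.r_[b,.04]).round(1))
E
```

```text
182 []
184 []
186 [(286, 291)]
188 [(286, 291)]
190 [(286, 291), (296, 302)]
192 [(286, 290), (296, 302)]
194 [(286, 290), (296, 302), (312, 312)]
196 [(289, 290), (296, 300), (310, 317)]
198 [(295, 300), (311, 317)]
200 [(298, 299), (311, 317)]
202 [(311, 316)]
204 [(311, 316)]
206 [(312, 315)]
208 [(293, 294)]
210 [(290, 293)]
212 [(291, 292)]
214 [(306, 308)]
216 []
3 0 pred top [288.1 184.1] z.04 [287.9 194.2]
3 -10 pred top [285.6 185.2] z.04 [285.4 195.3]
2 0 pred top [300.4 189. ] z.04 [299.9 199.2]
2 -10 pred top [297.8 190.1] z.04 [297.5 200.4]
1 0 pred top [313.3 194. ] z.04 [312.7 204.5]
1 -10 pred top [310.8 195.2] z.04 [310.2 205.7]
```

Bush 2 is about 8–12 mm out of its seat. I'll swing the strap out again by retracing the same arc, push the bush home, then come back.

```bash
python3 -m pendant '[[[-0.2,0.03,0.6],[0,0,0],1],[[-0.25,0.38,0.6],[0,0,0],1],[[0.15,0.95,0],[0,0,0.048],1],[[0.05,1.0,0],[0,0,0.05],1],[[-0.02,1.5,0],[0,0,0.097],1],[[-0.19,1.7,0],[0,0,0.097],1],[[-0.35,1.67,0],[0,0,0.097],1],[[-0.51,1.63,0],[0,0,0.097],1],[[-0.67,1.58,0],[0,0,0.097],1],[[-0.82,1.5,0],[0,0,0.097],1],[[-0.96,1.42,0],[0,0,0.097],1],[[0,0,0],[0,0,0],1]]'
python3 -m pendant '[[[-1.09,1.32,0],[0,0,0.097],1],[[-1.22,1.21,0],[0,0,0.097],1],[[-1.33,1.09,0],[0,0,0.097],1],[[-1.43,0.95,0],[0,0,0.097],1],[[-1.51,0.81,0],[0,0,0.097],1],[[-1.59,0.66,0],[0,0,0.097],1],[[-1.64,0.51,0],[0,0,0.097],1],[[-1.69,0.34,0],[0,0,0.097],1],[[-1.71,0.18,0],[0,0,0.097],1],[[-1.72,0.01,0],[0,0,0.097],1],[[0,0,0],[0,0,0],1]]'
```

```text
time_s: 36.85
tool_pos: [0.6587, 0.0603, 0.0726]
tcp_rot: [[0.792, 0.611, -0.001], [0.611, -0.792, 0.003], [0.001, -0.003, -1.0]]
wrist_force: [3.5, 2.2, -1.2]
width: 0.0228
finger_force: 59.3
time_s: 37.95
tool_pos: [0.5083, 0.1263, 0.0725]
tcp_rot: [[-0.05, 0.999, -0.004], [0.999, 0.05, -0.001], [-0.001, -0.004, -1.0]]
wrist_force: [0.2, 1.9, -1.1]
width: 0.0233
finger_force: 59.2
```

Lower, release, rise, then turn to tool yaw 82° and go over the fixture to look.

```bash
python3 -m pendant '[[[0,0.35,-1],[0,0,0],1],[[0,0.3,-1],[0,0,0],1],[[0,0.25,-1],[0,0,0],1],[[0,0.15,-1],[0,0,0],1],[[0,0.1,-1],[0,0,0],1],[[0,0,-0.4],[0,0,0],1],[[0,0,0],[0,0,0],1],[[0,0,0],[0,0,0],0.5],[[0,0,0],[0,0,0],0.5],[[0,0,0],[0,0,0],0.5],[[0,0,3],[0,0,0],0.5]]'
python3 -m pendant '[[[0,0,4],[0,0,0],0.3],[[0,0,4],[0,0,0],0.3],[[0.7,-1.7,0],[0,0,0.139],0.3],[[0.7,-1.7,0],[0,0,0.139],0.3],[[0.7,-1.7,0],[0,0,0.139],0.3],[[0.7,-1.7,0],[0,0,0.139],0.3],[[0.7,-1.7,0],[0,0,0.139],0.3],[[0.7,-1.7,0],[0,0,0.139],0.3],[[0.7,-1.7,0],[0,0,0.139],0.3],[[0.7,-1.7,0],[0,0,0.139],0.3],[[0.7,-1.7,0],[0,0,0.139],0.3],[[0.7,-1.7,0],[0,0,0.139],0.3]]'
python3 -m pendant '[[[0,0,0],[0,0,0],0.3],[[0,0,0],[0,0,0],0.3]]'
python3 -c "
from h import *
rings('w23',.07)"
```

```text
time_s: 39.05
tool_pos: [0.5088, 0.1375, 0.0469]
tcp_rot: [[-0.048, 0.999, -0.006], [0.999, 0.048, -0.002], [-0.002, -0.006, -1.0]]
wrist_force: [-0.1, 0.5, 0.2]
width: 0.0429
finger_force: 0.0
time_s: 40.25
tool_pos: [0.5812, -0.0328, 0.1291]
tcp_rot: [[-0.992, 0.127, 0.0], [0.127, 0.992, -0.0], [-0.0, -0.0, -1.0]]
wrist_force: [0.2, 0.9, 0.3]
width: 0.06
finger_force: 0.0
time_s: 40.45
tool_pos: [0.5806, -0.0315, 0.1289]
tcp_rot: [[-0.991, 0.136, -0.0], [0.136, 0.991, 0.001], [0.0, 0.001, -1.0]]
wrist_force: [-0.3, 0.3, 0.3]
width: 0.0596
finger_force: 0.0
tcp [ 0.5806 -0.0308  0.1291]
[ 169  163   59   46 1604] [184.7 193.7] [ 0.5504 -0.0844  0.07  ] delta cm [-3.02 -5.37] fix 1.0 -42.4
```

```bash
python3 -m pendant '[[[-1.5,1.5,3.5],[0,0,0],0.3],[[-1.5,1.5,0],[0,0,0],0.3],[[0,0,0],[0,0,0],0.3],[[0,0,0],[0,0,0],0.3]]'
python3 - <<'E'
from h import *
rings('w24',.07)
I=cv2.imread("pics/w24.png");H=cv2.cvtColor(I,cv2.COLOR_BGR2HSV);m=cv2.inRange(H,(12,100,40),(35,255,255));n,l,st,ce=cv2.connectedComponentsWithStats(m)
print([(st[i].tolist(),ce[i].round(1).tolist()) for i in range(1,n) if st[i,4]>100])
c=np.load("pics/w24_c.npy",allow_pickle=True);print([proj(c,np.r_[O+EX*0+EY*y,.07]).round() for y in(.045,.0015,-.042)])
E
```

```text
time_s: 40.9
tool_pos: [0.5507, -0.0007, 0.1644]
tcp_rot: [[-0.991, 0.131, 0.0], [0.131, 0.991, -0.001], [-0.001, -0.001, -1.0]]
wrist_force: [0.1, -0.8, -0.4]
width: 0.0596
finger_force: 0.0
tcp [ 0.551  -0.0015  0.164 ]
[ 153  194   54   42 1261] [165.7 223.7] [ 0.5503 -0.0845  0.07  ] delta cm [-0.07 -8.31] fix 1.1 -42.4
[([153, 194, 54, 42, 1261], [180.6, 210.9]), ([183, 240, 46, 33, 856], [206.6, 251.8]), ([492, 335, 48, 24, 624], [515.9, 346.5]), ([524, 358, 14, 26, 186], [531.5, 368.1])]
[array([178., 321.]), array([173., 275.]), array([167., 224.])]
```

View pics/w24.png

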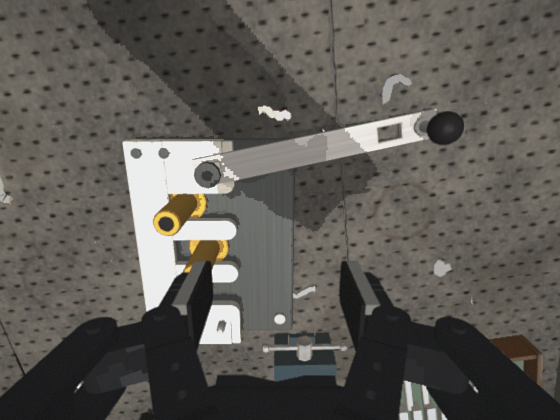

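Bush 2's flange (207,248) is about 11 mm towards the mouth compared with bush 1. The finger hides bush 3, and the brown thing at (516,346) is only the box. I'll regrip bush 2 in its slot and slide it home.

```bash
python3 -m pendant '[[[2.1,-3.8,0],[0,0,0],0.3],[[2.2,-3.9,0],[0,0,0],0.3],[[0,0,-3],[0,0,0],0.3],[[0,0,0],[0,0,0],0.3],[[0,0,0],[0,0,0],0.3]]'; python3 -c "
from h import *
rings('w25',.07)"
```

```text
time_s: 41.45
tool_pos: [0.5933, -0.0779, 0.1335]
tcp_rot: [[-0.991, 0.132, -0.002], [0.132, 0.991, 0.001], [0.002, 0.001, -1.0]]
wrist_force: [1.2, 0.3, 0.5]
width: 0.0601
finger_force: 0.0
tcp [ 0.5939 -0.0773  0.1345]
[ 239  137   44   42 1244] [254.9 162.9] [ 0.5504 -0.0845  0.07  ] delta cm [-4.35 -0.72] fix 1.1 -42.3
[ 260  194   45   50 1523] [283.8 230.2] [ 0.5977 -0.0722  0.07  ] delta cm [0.37 0.51] fix -17.1 3.0
[ 246  246   39   52 1333] [259.4 286.4] [ 0.6377 -0.0946  0.07  ] delta cm [ 4.37 -1.72] fix -0.0 45.5
```

```bash
python3 -m pendant '[[[0.2,0.55,-1.5],[0,0,0],0.3],[[0,0,-3],[0,0,0],0.3],[[0,0,-3],[0,0,0],0.3],[[0,0,-1.8],[0,0,0],0.3],[[0,0,0],[0,0,0],0.3],[[0,0,0],[0,0,0],1],[[0,0,0],[0,0,0],1],[[0,0,0],[0,0,0],1],[[0,0,0],[0,0,0],1],[[0,0,0],[0,0,0],1]]'; python3 -c "
from h import *
held('w26',.0325)"
```

```text
time_s: 42.5
tool_pos: [0.5972, -0.073, 0.0426]
tcp_rot: [[-0.991, 0.132, 0.003], [0.132, 0.991, 0.0], [-0.003, 0.001, -1.0]]
wrist_force: [-1.6, 1.3, 7.3]
width: 0.0203
finger_force: 58.6
tcp fixture mm -16.3 2.7 [ 0.5972 -0.073   0.0426] yaw 82.39
-38 [(-55.0, 0), (-31.0, 1), (-11.25, 0), (7.75, 1)]
-30 [(-54.5, 0), (-54.0, 1), (-53.75, 0), (-31.5, 1), (-10.75, 0), (1.75, 1), (42.0, 0), (52.75, 1)]
-20 [(-54.75, 0), (-31.5, 1), (44.5, 0), (52.0, 1)]
hole [275.6 305.8] fix -17.0 1.7
```

```bash
python3 -m pendant '[[[-0.1,-0.7,0],[0,0,0],1],[[-0.1,-0.7,0],[0,0,0],1],[[-0.05,-0.4,0],[0,0,0],1],[[0,0,0],[0,0,0],1],[[0,0,0],[0,0,0],1]]'; python3 -c "
from h import *
held('w27',.0345)"
```

```text
time_s: 43.05
tool_pos: [0.5954, -0.0897, 0.0427]
tcp_rot: [[-0.991, 0.132, 0.004], [0.132, 0.991, 0.003], [-0.004, 0.003, -1.0]]
wrist_force: [0.6, 3.6, 6.8]
width: 0.02
finger_force: 59.3
tcp fixture mm 0.5 3.0 [ 0.5954 -0.0897  0.0427] yaw 82.42
-38 [(-54.5, 0), (-31.0, 1), (-10.75, 0), (11.0, 1)]
-30 [(-54.5, 0), (-31.5, 1), (-10.75, 0), (9.75, 1)]
-20 [(-54.75, 0), (-40.75, 1), (-40.25, 0), (-31.75, 1), (-10.75, 0), (5.75, 1)]
hole [275.6 305.8] fix -0.0 3.3
```

```bash
python3 -m pendant '[[[0,0,0],[0,0,0],0.5],[[0,0,0],[0,0,0],0.5],[[0,0,0],[0,0,0],0.5],[[0,0,2],[0,0,0],0.5],[[0,0,4],[0,0,0],0.4],[[0,0,4],[0,0,0],0.3],[[0,2.5,2],[0,0,0],0.3],[[0,0,0],[0,0,0],0.3]]'; python3 -c "
from h import *
rings('w28',.07)"
```

```text
time_s: 43.9
tool_pos: [0.5954, -0.0613, 0.1646]
tcp_rot: [[-0.992, 0.128, 0.006], [0.128, 0.992, 0.003], [-0.006, 0.004, -1.0]]
wrist_force: [-0.2, 1.8, -0.1]
width: 0.0598
finger_force: 0.0
tcp [ 0.5941 -0.0636  0.1625]
[ 220  132   44   36 1044] [233.9 154.2] [ 0.5502 -0.0845  0.07  ] delta cm [-4.39 -2.09] fix 1.1 -42.5
[ 226  184   40   43 1128] [238.4 214.9] [ 0.596  -0.0888  0.07  ] delta cm [ 0.19 -2.52] fix -0.5 3.5
[ 228  231   38   45 1060] [239.8 264.7] [ 0.6376 -0.0945  0.07  ] delta cm [ 4.35 -3.09] fix -0.0 45.5
```

```bash
python3 -m pendant '[[[-0.83,1.8,0],[0,0,-0.139],0.3],[[-0.83,1.8,0],[0,0,-0.139],0.3],[[-0.83,1.8,0],[0,0,-0.139],0.3],[[-0.83,1.8,0],[0,0,-0.139],0.3],[[-0.83,1.8,0],[0,0,-0.139],0.3],[[-0.83,1.8,0],[0,0,-0.139],0.3],[[-0.83,1.8,0],[0,0,-0.139],0.4],[[-0.83,1.8,0],[0,0,-0.139],0.4],[[-0.83,1.8,0],[0,0,-0.139],0.45],[[-0.83,1.8,0],[0,0,-0.139],0.45],[[0,0,0],[0,0,0],0.45],[[0,0,0],[0,0,0],0.45]]'; python3 - <<'E'
from h import *
c,I,D=shot("wrist","w29");p=manip.read_state()['tool_pos'];print(p)
q=proj(c,(.510,.1385,.042));print(q);u0,v0=int(q[0]),int(q[1])
m=np.zeros(I.shape[:2],np.uint8);m[v0-40:v0+40,u0-40:u0+40]=(I[v0-40:v0+40,u0-40:u0+40].max(2)<50)
n,l,st,ce=cv2.connectedComponentsWithStats(m);i=1+st[1:,4].argmax();print(st[i],ce[i],onz(c,*ce[i],.042)-p)
E
```

```text
time_s: 45.15
tool_pos: [0.51, 0.1131, 0.1601]
tcp_rot: [[-0.051, 0.999, -0.002], [0.999, 0.051, -0.002], [-0.001, -0.002, -1.0]]
wrist_force: [0.3, -0.8, 0.3]
width: 0.0468
finger_force: 0.0
[0.51037887 0.11248307 0.16023239]
[276.30621634 172.77839241]
[263 157  30  30 160] [276.3375  171.38125] [-0.00041287  0.02715031 -0.11823239]
```

```bash
python3 -m pendant '[[[0,2.6,-2],[0,0,0],0.45],[[0,0,-4],[0,0,0],0.45],[[0,0,-4],[0,0,0],0.45],[[0,0,-2.5],[0,0,0],0.45],[[0,0,-1.8],[0,0,0],0.45],[[0,0,0],[0,0,0],0.45],[[0,0,0],[0,0,0],1],[[0,0,0],[0,0,0],1],[[0,0,0],[0,0,0],1],[[0,0,0],[0,0,0],1],[[0,0,0],[0,0,0],1]]'
python3 -m pendant '[[[0,-0.05,0.9],[0,0,0],1],[[0,-0.15,1],[0,0,0],1],[[0,-0.25,1],[0,0,0],1],[[0,-0.3,1],[0,0,0],1],[[0,-0.35,1],[0,0,0],1],[[0,-0.1,0.6],[0,0,0],1],[[0,0,0],[0,0,0],1],[[0,0,0],[0,0,0],1]]'
```

```text
time_s: 46.3
tool_pos: [0.5112, 0.1392, 0.0187]
tcp_rot: [[-0.048, 0.999, 0.001], [0.999, 0.048, -0.0], [-0.0, 0.001, -1.0]]
wrist_force: [1.0, -2.8, 1.5]
width: 0.0231
finger_force: 58.9
time_s: 47.1
tool_pos: [0.5106, 0.1277, 0.0731]
tcp_rot: [[-0.048, 0.999, 0.0], [0.999, 0.048, 0.0], [0.0, 0.0, -1.0]]
wrist_force: [0.6, 0.2, -2.3]
width: 0.023
finger_force: 58.8
```

Same start as before (within 1 mm), so I'll repeat the arc.

```bash
python3 -m pendant '[[[1.72,-0.05,0],[0,0,-0.097],1],[[1.71,-0.2,0],[0,0,-0.097],1],[[1.69,-0.36,0],[0,0,-0.097],1],[[1.64,-0.53,0],[0,0,-0.097],1],[[1.59,-0.66,0],[0,0,-0.097],1],[[1.51,-0.81,0],[0,0,-0.097],1],[[1.43,-0.95,0],[0,0,-0.097],1],[[1.33,-1.09,0],[0,0,-0.097],1],[[1.22,-1.21,0],[0,0,-0.097],1],[[0,0,0],[0,0,0],1]]'
python3 -m pendant '[[[1.09,-1.32,0],[0,0,-0.097],1],[[0.96,-1.42,0],[0,0,-0.097],1],[[0.82,-1.5,0],[0,0,-0.097],1],[[0.67,-1.58,0],[0,0,-0.097],1],[[0.51,-1.63,0],[0,0,-0.097],1],[[0.35,-1.67,0],[0,0,-0.097],1],[[0.19,-1.7,0],[0,0,-0.097],1],[[0,-1.5,0],[0,0,-0.097],1],[[-0.1,-1.0,0],[0,0,-0.05],1],[[-0.15,-0.95,0],[0,0,-0.048],1],[[0,0,0],[0,0,0],1],[[0,0,0],[0,0,0],1]]'; python3 - <<'E'
from h import *
s=manip.read_state();print(s['tool_pos'],s['wrist_force'])
c,I,DD=shot("wrist","w30")
for v in (240,250,365,372):
    z=[bydepth(c,u,v,DD) for u in range(225,330)]
    k=[q for q in z if .045<q[2]<.075]
    if k: a=np.array(k);print(v,a[:,0].mean().round(4),a[:,1].min().round(4),a[:,1].max().round(4),a[:,2].mean().round(4))
E
```

```text
time_s: 48.1
tool_pos: [0.6525, 0.0689, 0.0731]
tcp_rot: [[0.737, 0.675, 0.006], [0.675, -0.737, 0.001], [0.005, 0.003, -1.0]]
wrist_force: [3.9, 3.2, -1.3]
width: 0.0231
finger_force: 59.0
time_s: 49.3
tool_pos: [0.697, -0.0739, 0.0744]
tcp_rot: [[0.992, -0.128, 0.01], [-0.128, -0.992, -0.001], [0.01, -0.0, -1.0]]
wrist_force: [8.2, -0.3, -0.4]
width: 0.023
finger_force: 59.1
[ 0.69698539 -0.07392891  0.07440319] [ 8.16205091 -0.33867749 -0.38686277]
240 0.711 -0.0852 -0.062 0.0641
250 0.7061 -0.0841 -0.061 0.0651
365 0.6273 -0.0856 -0.0513 0.0557
372 0.6205 -0.0733 -0.0505 0.0537
```

The strap now runs parallel to the fixture (slope -0.126) with no side load. Lowering.

```bash
python3 -m pendant '[[[0.25,-0.03,-0.7],[0,0,0],1],[[0.2,-0.03,-0.7],[0,0,0],1],[[0,0,0],[0,0,0],1],[[0,0,0],[0,0,0],1]]'; python3 -m pendant '[[[0.15,-0.02,-0.6],[0,0,0],1],[[0,0,0],[0,0,0],1],[[0.1,-0.02,-0.6],[0,0,0],1],[[0,0,0],[0,0,0],1]]'; python3 -m pendant '[[[0.05,0,-0.4],[0,0,0],1],[[0,0,0],[0,0,0],1],[[0,0,0],[0,0,0],1]]'
```

```text
time_s: 49.75
tool_pos: [0.7009, -0.074, 0.0599]
tcp_rot: [[0.992, -0.127, 0.008], [-0.127, -0.992, -0.001], [0.008, -0.0, -1.0]]
wrist_force: [7.5, -1.1, -0.2]
width: 0.0234
finger_force: 59.1
time_s: 50.15
tool_pos: [0.7032, -0.0745, 0.0476]
tcp_rot: [[0.992, -0.127, 0.008], [-0.127, -0.992, -0.001], [0.008, -0.0, -1.0]]
wrist_force: [7.4, -1.2, 0.9]
width: 0.0228
finger_force: 59.1
time_s: 50.45
tool_pos: [0.7038, -0.0744, 0.0445]
tcp_rot: [[0.992, -0.127, 0.008], [-0.127, -0.992, -0.001], [0.008, -0.0, -1.0]]
wrist_force: [6.5, 1.1, 2.0]
width: 0.0232
finger_force: 59.3
```

```bash
python3 -m pendant '[[[0,0,-0.1],[0,0,0],1],[[0,0,0],[0,0,0],0.5],[[0,0,0],[0,0,0],0.5],[[0,0,0],[0,0,0],0.5],[[0,0,2],[0,0,0],0.45],[[0,0,4],[0,0,0],0.45],[[0,0,4],[0,0,0],0.45],[[-2,0,4],[0,0,0],0.45],[[-4,0,2],[0,0,0],0.45],[[0,0,0],[0,0,0],0.45],[[0,0,0],[0,0,0],0.45]]'; python3 - <<'E'
from h import *
c,I,D=shot("wrist","w31");s=manip.read_state();print(s['tool_pos'],s['wrist_force'])
# strap top heights along its axis (expect .033), across the knob/stud
P0=np.array([.5195,-.051])
for t in (.03,.06,.09,.12,.14,.156,.17,.197):
    r=[]
    for s_ in(-.008,0,.008):
        u,v=proj(c,np.r_[P0+EY*t+EX*s_,.033]);r.append(bydepth(c,u,v,D)[2].round(4) if 0<=u<559 and 0<=v<419 else None)
    print(t,r)
# stud pixel neighbourhood: where heights >.036 within slot
q=proj(c,np.r_[P0+EY*.156,.039]);print("stud px",q)
for z,name in((.033,"strap"),):
    for t in(.10,.125,.14,.165,.2):
        ys=np.arange(-.03,.03,.0005);h=[]
        for y in ys:
            u,v=proj(c,np.r_[P0+EY*t+EX*y,z]);h.append(bydepth(c,u,v,D)[2] if 0<=u<559 and 0<=v<419 else 0)
        k=ys[(np.array(h)>.0305)&(np.array(h)<.036)];print(t,k.min() if len(k) else None,k.max() if len(k) else None)
rings('w32',.07)
shot("top","t6")
E
```

```text
time_s: 51.55
tool_pos: [0.6391, -0.0746, 0.2026]
tcp_rot: [[0.992, -0.128, 0.0], [-0.128, -0.992, -0.0], [0.0, 0.0, -1.0]]
wrist_force: [-0.2, 0.5, 0.4]
width: 0.047
finger_force: 0.0
[ 0.63976093 -0.07442996  0.20175885] [ 0.59920337 -0.66255451 -0.82562926]
0.03 [np.float64(0.0334), np.float64(0.032), np.float64(0.0324)]
0.06 [np.float64(0.0329), np.float64(0.0325), np.float64(0.0325)]
0.09 [np.float64(0.0324), np.float64(0.0332), np.float64(0.0333)]
0.12 [np.float64(0.0319), np.float64(0.0315), np.float64(0.0328)]
0.14 [np.float64(0.0317), np.float64(0.0327), np.float64(0.0319)]
0.156 [np.float64(0.0273), np.float64(0.0395), np.float64(0.0318)]
0.17 [np.float64(0.0704), np.float64(0.0704), np.float64(0.0326)]
0.197 [np.float64(0.033), np.float64(0.0322), np.float64(0.0334)]
stud px [267.52612518 153.66510341]
0.1 -0.014499999999999985 0.009000000000000036
0.125 -0.013999999999999985 0.018000000000000044
0.14 -0.014499999999999985 0.009000000000000036
0.165 -0.014999999999999986 0.009000000000000036
0.2 None None
tcp [ 0.64   -0.0743  0.2013]
[279 174  33  35 802] [300.1 198.1] [ 0.6379 -0.0947  0.07  ] delta cm [-0.22 -2.04] fix 0.1 45.8
[279 216  31  37 758] [298.6 243. ] [ 0.5961 -0.0889  0.07  ] delta cm [-4.39 -1.45] fix -0.4 3.6
[279 255  31  41 808] [299.2 287.7] [ 0.5504 -0.0846  0.07  ] delta cm [-8.96 -1.03] fix 1.2 -42.2
```

The strap lies flat, its top at 32–33 mm all along, with the stud's tip at 39.5 mm standing in its slot. All three bushes are home and the arm is clear.

```bash
python3 -c "
from bench import manip
print(manip.close_job())"
```

```text
the job is handed in; nothing more can be done
None
```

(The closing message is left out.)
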